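# Line up filter canisters by height

### The job

Take the four dark filter canisters from behind the retaining rail of the low shelf and stand them upright on the row of four white marks, one centred on each, in order of height: the shortest on the mark next to the upright divider plate, the tallest at the far end from it. Set them down without dropping or tipping any of them over, and let go.

Things in the scene. Friction and masses are not known exactly. Their poses are not given: they have to be found in the camera images.
- canister_1: The shortest of four dark blue-grey, metal spin-on filter canisters: an upright cylinder 36 mm in diameter and 55 mm high, smooth straight sides up to 12 mm below the top, domed top. At the start it stands upright on the shelf's deck. Origin: centre of its underside; z up along its axis (its yaw means nothing). Loose, 0.1 to 0.6 kg.
- canister_2: The second shortest of four dark blue-grey, metal spin-on filter canisters: an upright cylinder 44 mm in diameter and 75 mm high, smooth straight sides up to 12 mm below the top, domed top. At the start it stands upright on the shelf's deck. Origin: centre of its underside; z up along its axis (its yaw means nothing). Loose, 0.1 to 0.6 kg.
- canister_3: The second tallest of four dark blue-grey, metal spin-on filter canisters: an upright cylinder 52 mm in diameter and 95 mm high, smooth straight sides up to 12 mm below the top, domed top. At the start it stands upright on the shelf's deck. Origin: centre of its underside; z up along its axis (its yaw means nothing). Loose, 0.1 to 0.6 kg.
- canister_4: The tallest of four dark blue-grey, metal spin-on filter canisters: an upright cylinder 60 mm in diameter and 115 mm high, smooth straight sides up to 12 mm below the top, domed top. At the start it stands upright on the shelf's deck. Origin: centre of its underside; z up along its axis (its yaw means nothing). Loose, 0.1 to 0.6 kg.
- mark_a: The first (leftmost as the robot sees it, largest y) of four equal white discs, 76 mm in diameter and 3 mm thick, fixed 100 mm apart in a straight row on a flat green plate on the table. Origin: centre of its underside, on the plate's upper face; a canister stands on the disc's top, 3 mm above the origin. z up, y along the row to the left (from mark_d towards mark_a), x away from the robot.
- mark_b: The second of four equal white discs, 76 mm in diameter and 3 mm thick, fixed 100 mm apart in a straight row on a flat green plate on the table. Origin: centre of its underside, on the plate's upper face; a canister stands on the disc's top, 3 mm above the origin. z up, y along the row to the left (from mark_d towards mark_a), x away from the robot.
- mark_c: The third of four equal white discs, 76 mm in diameter and 3 mm thick, fixed 100 mm apart in a straight row on a flat green plate on the table. Origin: centre of its underside, on the plate's upper face; a canister stands on the disc's top, 3 mm above the origin. z up, y along the row to the left (from mark_d towards mark_a), x away from the robot.
- mark_d: The fourth (rightmost, smallest y) of four equal white discs, 76 mm in diameter and 3 mm thick, fixed 100 mm apart in a straight row on a flat green plate on the table. Origin: centre of its underside, on the plate's upper face; a canister stands on the disc's top, 3 mm above the origin. z up, y along the row to the left (from mark_d towards mark_a), x away from the robot.
- divider: Fixed upright cream sheet-metal divider plate, 80 mm high, 80 mm long across the row, 4 mm thick, on a foot 24 mm wide; it stands on the green plate at one end of the row, either end, 80 mm beyond the centre of the last mark, its face towards the marks. Origin: centre of its underside. At the other end of the row is only a low steel bar 12 mm high.
- shelf: Fixed low cream shelf, open above, 560 mm long (y), 170 mm deep. Origin on the table under its middle; x away from the robot. Deck top at z = 60 mm. Front steel rail at x = -74 mm, 8 mm thick, top at z = 92 mm; back wall at x = 84 to 90 mm, top at 95 mm; end walls top at 85 mm. On it, 100 mm apart in mixed order, stand the canisters and a carton (50 x 45 x 70 mm, not part of the job).
There are look-alikes about, which are no part of the job. What is shaped like the canister_2 but purple or red is not meant. Leave any pink or turquoise look-alike of the canister_3 alone.

How it is judged:
By the outcome, as a careful person would: the job done as asked, in the order asked, and still so for the second after the job is handed in, with the robot touching nothing.
It also fails if it takes over 96 s, if anything falls off the work surface, if the arm or the gripper's body presses on something with over 40 N, if the wrist force passes 120 N, or if a joint passes its speed limit or range.

### The arm

A 6-joint arm with a two-finger parallel gripper is mounted at the origin on the work surface. World frame = base frame: x ahead of the robot, y to its left, z up, the work surface at z = 0. Lengths are in mm, angles in rad, forces in N, time in s.
With the tool pointing down it reaches from about 350 to 875 mm from the base axis. Payload 4.2 kg.
Tool frame: the origin (TCP) lies midway between the tips of the shut fingers; the grasp point (between the pads) lies 19 mm behind it; z points along the fingers, x is the direction in which the jaws open and shut, and the axes are right-handed (so a half turn about z gives the same grasp; the last joint's range is limited). The gripper opens to 85 mm and grips with 20 to 120 N. Pads are 22 mm wide; open, the fingers measure 114 mm over their backs; the gripper's body (76 mm by 85 mm) begins 54 mm behind the grasp point. The pads swing forward as they close: fully open they stand 13 mm farther back than shut.
Start: joints at [1.597, 0.385, 0.008, 0, -1.194, -0.259], TCP at [144.158, 608.126, 193.112] pointing down, gripper open.
Joint ranges: [-3.14, 3.14], [-1.21, 2.06], [-1.07, 1.41], [-3.16, 2.05], [-2.99, -0.16], [-3.1, 3.1]. Speed limits (rad/s): [2.79, 2.79, 3.14, 3.14, 3.14, 3.14].

### API

Orientations are given as a 3x3 rotation matrix whose columns are the frame's x, y, z axes.
In Python, from rig import get_state, optics, order gives the robot as it stands.
- The arm moves only by the tool jog_arm, never from a script. Its argument "deltas" is a list of rows, each a list of 4 numbers: the shift along the tool's x, y, z in cm, then the turn about the tool's z in rad. In form: [[tx, ty, tz, turn], ...]. A call has 1 to 20 rows; each row shifts and turns the pose as measured when the row begins, along the tool's axes as they then stand; what a row does not reach is not made up. A row lasts 1/8 s, in which the tool goes at most 62.5 mm and 10.7 degrees, less where a joint would pass 70% of its speed; a pose out of reach is approached as far as the arm can. A call with a gripper value outside its range is refused whole. "grip" is the closure, from -1 (fully open) to 1 (shut), so that 0 is half open, set as the call begins (left out, the last holds). The fingers move at their own pace and stop on an object; the grip force is fixed at half the most. Time passes only in rows, so rows that do not move let the fingers close. It gives the time, the measured TCP pose, the force and the opening at its end, in the units of the state.
- get_state(): the state, without advancing time (a new reading comes with each control period).
- optics.read_camera(name): name is "scene" or "top" or "wrist"; returns the picture (480x640x3 uint8, red, green, blue); there is no depth.
- optics.calibration(name): a dict with "mtx" (3x3 intrinsics, pixels), "world_to_cam" (4x4, takes a point from world to camera coordinates). Camera axes: x right, y down, z forward; pixel columns grow to the right and rows downward; lengths in mm; the calibration is good to about 2 mm. A picture is of the moment at which its call begins: read the wrist's pose just before it. calibration takes no time and is no camera call; for the wrist camera it gives the pose at the moment of the call.
- order.hand_in(): hands the job in, once; it reports no verdict.
The state is a dict: "clock": time; "joints": joint angles; "qd": joint speeds; "effort": joint torques, N m; "eef_pos": TCP position; "tool_rot": TCP orientation; "wrist_force": force on the tool from outside, world axes, zero at the start; "moment": the same for the moment, N m; "finger_gap": finger opening in mm.
Only numpy, scipy, OpenCV 4.12 (cv2) and the standard library are available. Lean on these libraries where they do the work, as an engineer would, in place of code of your own. Each camera call takes 0.05 s, during which the arm holds its last target.

## Working session

There is one attempt and no reset: what is moved stays moved. The work goes in short steps, Python scripts to look and compute and a tool call to move; the robot and the scene stay as the last step left them, time stands still between calls to the robot, and variables do not carry over. Pictures are saved under pics/ and viewed, and the job is handed in when it is done.

Besides the shell and the picture viewer there is one more tool, called after "Emit:" as name(argument=value, ...) on one line, values as JSON. jog_arm: Moves the arm, as the interface text tells. Its arguments: {"type":"object","properties":{"deltas":{"type":"array","items":{"type":"array","items":{"type":"number"}}},"grip":{"type":"number"}},"required":["deltas"]}

```bash
ls; mkdir -p pics
python3 - <<'E'
from rig import get_state, optics
import cv2
for n in("top","scene"):
    im=optics.read_camera(n); cv2.imwrite(f"pics/{n}0.png",im[:,:,::-1])
    c=optics.calibration(n); print(n,c["mtx"],c["world_to_cam"])
s=get_state();print(s)
E
```

```text
pics
top [[448.82230507   0.         319.81113779]
 [  0.         448.82230507 241.75933845]
 [  0.           0.           1.        ]] [[ 2.75911173e-02 -9.99609948e-01 -4.32235910e-03 -7.70544198e+00]
 [-9.87756552e-01 -2.65992541e-02 -1.53718812e-01  5.29504815e+02]
 [ 1.53543882e-01  8.51071228e-03 -9.88105179e-01  8.77822549e+02]
 [ 0.00000000e+00  0.00000000e+00  0.00000000e+00  1.00000000e+00]]
scene [[438.70226877   0.         319.66287673]
 [  0.         438.70226877 239.89071259]
 [  0.           0.           1.        ]] [[-2.26063462e-01  9.74081518e-01 -7.77859817e-03  1.06707105e+02]
 [ 8.01159611e-01  1.81377796e-01 -5.70302879e-01 -3.91726911e+02]
 [-5.54110629e-01 -1.35156542e-01 -8.21397663e-01  1.22761216e+03]
 [ 0.00000000e+00  0.00000000e+00  0.00000000e+00  1.00000000e+00]]
{'clock': 0.1, 'joints': array([ 1.59662047e+00,  3.85484976e-01,  6.74346155e-03, -4.36410036e-04,
       -1.19400498e+00, -2.58629297e-01]), 'qd': array([-0.00130773, -0.00270577,  0.00222228,  0.00107884,  0.00031259,
        0.00020228]), 'effort': array([-7.65693403e-04, -3.93319452e+01,  1.88928545e+01,  4.19801071e+00,
       -2.62125992e-03,  5.79714751e-06]), 'eef_pos': array([144.02384975, 607.55518508, 192.12018591]), 'tool_rot': array([[-2.30864175e-01, -9.72985923e-01, -3.55305553e-04],
       [-9.72983955e-01,  2.30864423e-01, -1.95996433e-03],
       [ 1.98904511e-03, -1.06778945e-04, -9.99998016e-01]]), 'wrist_force': array([ 0.71275972, -0.07169468,  0.08895084]), 'moment': array([-0.00810132,  0.0348223 , -0.03426728]), 'finger_gap': 85.65673260871569}
```

View pics/top0.png

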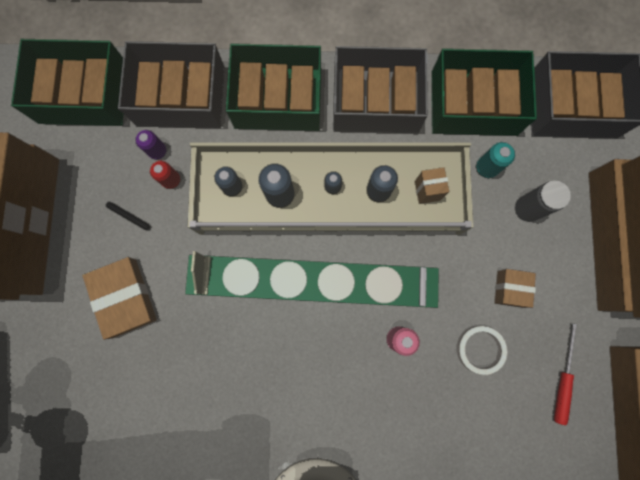

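View pics/scene0.png

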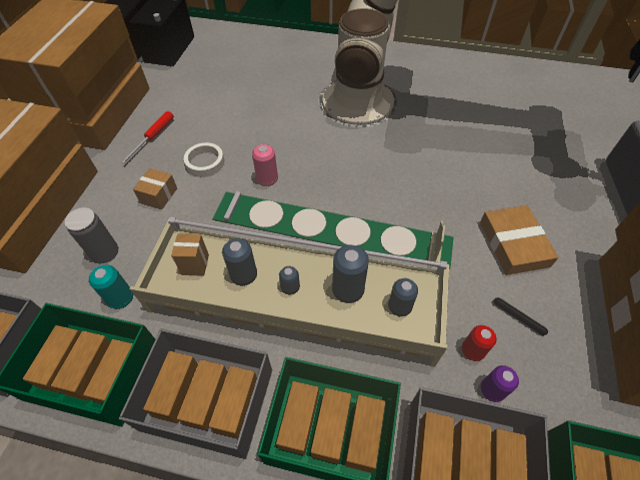

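Divider at top-view pixel (200,272) is the left (largest-y) end, next to mark_a. Dark blue-grey candidates in the top view, by size: canister_2 (228,180), canister_4 (276,183), canister_1 (333,182), canister_3 (382,182). The purple (148,143), red (162,174), teal (500,157) and pink (405,341) ones are look-alikes. I'll confirm this in enlarged crops.

Run:
```python
import cv2
im=cv2.imread("pics/top0.png"); c=im[140:310,180:450]
cv2.imwrite("pics/top0c.png",cv2.resize(c[0:95,20:220],None,fx=4,fy=4,interpolation=cv2.INTER_CUBIC))
cv2.imwrite("pics/top0d.png",cv2.resize(im[240:315,180:445],None,fx=3,fy=3,interpolation=cv2.INTER_CUBIC))
im=cv2.imread("pics/scene0.png")
cv2.imwrite("pics/scene0c.png",cv2.resize(im[185:355,165:450],None,fx=2.8,fy=2.8,interpolation=cv2.INTER_CUBIC))
```

```text
(no output)
```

View pics/top0c.png

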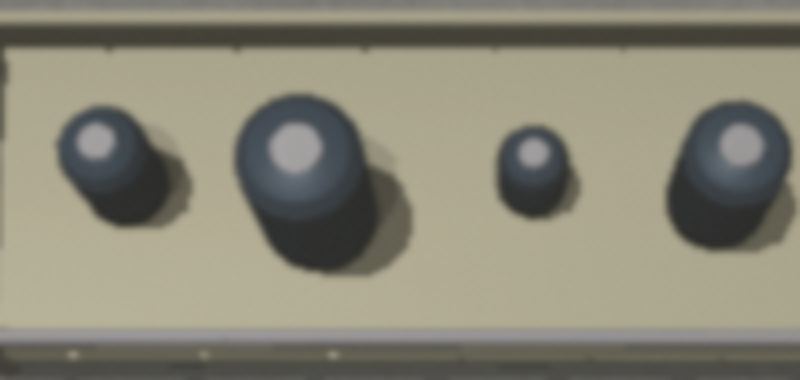

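View pics/top0d.png

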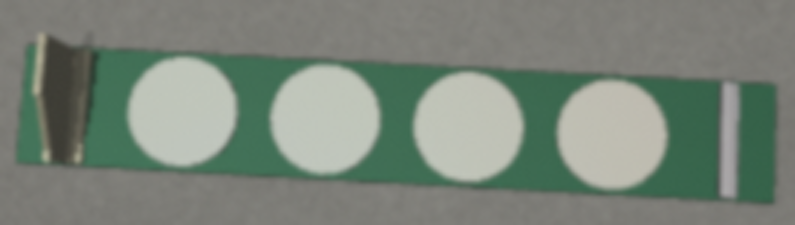

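View pics/scene0c.png

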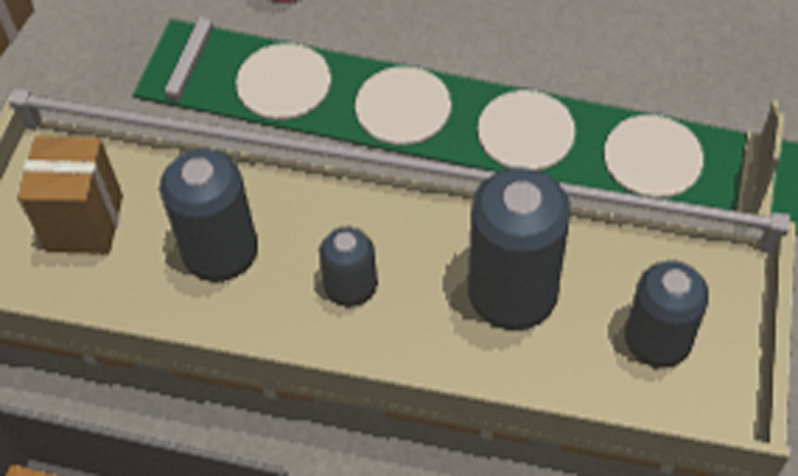

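Confirmed by size: c2, c4, c1, c3 from left (+y) to right in the top view, with light top labels that are easy to localise. Now triangulating with both cameras.

```bash
cat > h.py <<'E'
import numpy as np, cv2
from scipy.optimize import least_squares
from rig import get_state, optics
def proj(n,P):
    c=optics.calibration(n);W=c["world_to_cam"];p=W[:3,:3]@np.asarray(P,float)+W[:3,3];q=c["mtx"]@p;return q[:2]/q[2]
def tri(obs,z=None):
    f=(lambda P:np.concatenate([proj(n,P)-uv for n,uv in obs])) if z is None else (lambda P:np.concatenate([proj(n,[P[0],P[1],z])-uv for n,uv in obs]))
    r=least_squares(f,[500,0,50] if z is None else [500,0]);return r.x,np.abs(r.fun).max()
def blob(im,uv,thr=140,win=16):
    u,v=map(int,uv);u0=u-win;v0=v-win;g=im[v0:v+win+1,u0:u+win+1].min(2)
    n,l,s,c=cv2.connectedComponentsWithStats((g>thr).astype(np.uint8))
    k=l[win,win]; 
    if k==0:return None
    return c[k]+[u0,v0],s[k,4]
E
python3 - <<'E'
from h import *
T=cv2.imread("pics/top0.png");S=cv2.imread("pics/scene0.png")
L={'c2':((224,175),(165+676/2.8,185+283/2.8),135),'c4':((274,177),(165+522/2.8,185+197/2.8),175),'c1':((333,178),(165+345/2.8,185+241/2.8),115),'c3':((385,176),(165+198/2.8,185+171/2.8),155)}
for k,(a,b,z) in L.items():
    A=blob(T,a,125,8);B=blob(S,b,125,8);print(k,A,B)
    a=A[0] if A else np.array(a);b=B[0] if B else np.array(b)
    print(tri([("top",a),("scene",b)]),tri([("top",a),("scene",b)],z),tri([("top",a)],z)[0],tri([("scene",b)],z)[0])
M={'a':((183,112),(654,156)),'b':((325,120),(527,130)),'c':((469,127),(404,105)),'d':((612,135),(284,80))}
for k,(a,b) in M.items():
    a=(180+a[0]/3,240+a[1]/3);b=(165+b[0]/2.8,185+b[1]/2.8)
    A=blob(T,a,140,24);B=blob(S,b,140,24);print(k,A,B);a=A[0];b=B[0]
    print(tri([("top",a),("scene",b)]),tri([("top",a),("scene",b)],8))
E
```

```text
c2 (array([223.5       , 174.71428571]), np.int32(56)) (array([406.1641791, 285.2238806]), np.int32(67))
(array([637.54231826, 189.49800946, 135.4538643 ]), np.float64(0.46585870321061407)) (array([637.47704531, 189.55769502]), np.float64(0.484066337152683)) [637.56037055 190.47496428] [637.4769855  188.85679134]
c4 (array([273.41322314, 176.57024793]), np.int32(121)) (array([351.04878049, 255.14634146]), np.int32(123))
(array([624.40745096,  90.81824002, 174.94041024]), np.float64(0.4768857321486166)) (array([624.41577429,  90.81694113]), np.float64(0.4742964025414267)) [624.22680483  91.65684082] [624.6183122   90.10288088]
c1 (array([332.90909091, 177.6969697 ]), np.int32(33)) (array([287.78947368, 270.76315789]), np.int32(38))
(array([643.35073552, -16.55126089, 115.51809086]), np.float64(0.48185242875746326)) (array([643.29171245, -16.60485238]), np.float64(0.5021291561490671)) [643.27429046 -15.63981776] [643.20164214 -17.46599564]
c3 (array([384.61538462, 175.87179487]), np.int32(78)) (array([234.91566265, 245.91566265]), np.int32(83))
(array([ 637.36978868, -110.53939787,  15
[... 535 characters left out ...]
np.int32(756))
(array([453.61502063,  70.63210073,   7.61641362]), np.float64(0.46655471454158715)) (array([453.702266  ,  70.62857445]), np.float64(0.4671979134183175))
c (array([335.60390244, 281.77365854]), np.int32(1025)) (array([308.418637  , 221.90125174]), np.int32(719))
(array([451.09069719, -29.32228201,   7.57208593]), np.float64(0.4996868046794134)) (array([451.18511197, -29.28431052]), np.float64(0.500721472456803))
d (array([383.42787046, 284.4033366 ]), np.int32(1019)) (array([265.71428571, 213.31049563]), np.int32(686))
(array([ 448.40016232, -129.38100909,    7.03141682]), np.float64(0.4901312496533592)) (array([ 448.60775639, -129.2003649 ]), np.float64(0.49348101526413757))
```

The canisters check out: triangulated tops match their heights to within 0.6 mm. The mark tops are at z≈7.7. Divider is at the mark_a end, so c1→a, c2→b, c3→c, c4→d. First a small move to learn the response: up, and align the jaws with the row.

Emit:
jog_arm(deltas=[[0,0,-3,-0.1],[0,0,-3,-0.1],[0,0,-3,0],[0,0,0,0]], grip=-1)

```text
clock: 0.6
eef_pos: [143.8, 606.4, 281.4]
tool_rot: [[-0.027, -1.0, -0.001], [-1.0, 0.027, -0.009], [0.009, 0.001, -1.0]]
wrist_force: [0.0, 0.1, -0.0]
finger_gap: 85.4
```

Emit:
jog_arm(deltas=[[1.9,-1.6,0,0],[3.8,-3.2,0,0],[3.8,-3.2,0,0],[3.8,-3.2,0,0],[3.8,-3.2,0,0],[3.8,-3.2,0,0],[3.8,-3.2,0,0],[3.8,-3.2,0,0],[3.8,-3.2,0,0],[3.8,-3.2,0,0],[3.8,-3.2,0,0],[3.8,-3.2,0,0],[3.8,-3.2,0,0],[3.8,-3.2,0,0],[3.8,-3.2,0,0],[3.8,-3.2,0,0],[1.9,-1.6,0,0],[0,0,0,0]], grip=-0.4)

```text
clock: 2.85
eef_pos: [640.1, -62.3, 268.2]
tool_rot: [[-0.036, -0.999, -0.032], [-0.999, 0.037, -0.034], [0.035, 0.031, -0.999]]
wrist_force: [0.4, 0.0, -0.5]
finger_gap: 59.7
```

Fast moves overshoot and accumulate tilt. Moving back more gently and watching the tilt.

Emit:
jog_arm(deltas=[[-2.3,0,0,0],[-2.3,0,0,0],[0,0,0,0],[0,0,0,0]])

```text
clock: 3.35
eef_pos: [638.8, -11.1, 265.8]
tool_rot: [[-0.032, -0.999, -0.034], [-0.999, 0.033, -0.034], [0.035, 0.033, -0.999]]
wrist_force: [-0.1, 0.6, 1.0]
finger_gap: 59.7
```

Emit:
jog_arm(deltas=[[0,0,1.5,0],[0,0,1.5,0],[0,0,1.5,0],[0,0,0,0]])

```text
clock: 3.85
eef_pos: [635.9, -12.8, 216.5]
tool_rot: [[-0.032, -0.999, -0.037], [-0.999, 0.034, -0.034], [0.035, 0.036, -0.999]]
wrist_force: [-0.2, 0.0, 0.0]
finger_gap: 59.7
```

Emit:
jog_arm(deltas=[[0,0,0,0],[0,0,0,0],[0,0,0,0],[0,0,0,0]])

```text
clock: 4.35
eef_pos: [636.9, -13.3, 217.7]
tool_rot: [[-0.033, -0.999, -0.034], [-0.999, 0.034, -0.034], [0.035, 0.033, -0.999]]
wrist_force: [0.1, -0.8, -0.1]
finger_gap: 59.9
```

Emit:
jog_arm(deltas=[[0,-3,0,0],[0,-3,0,0],[0,-3,0,0],[0,0,0,0],[0,3,0,0],[0,3,0,0],[0,3,0,0],[0,0,0,0]])

```text
clock: 5.35
eef_pos: [635.1, -13.1, 218.8]
tool_rot: [[-0.032, -0.999, -0.033], [-0.999, 0.033, -0.034], [0.035, 0.032, -0.999]]
wrist_force: [0.3, -0.5, 0.4]
finger_gap: 59.7
```

Emit:
jog_arm(deltas=[[0,-3,0,0],[0,-3,0,0],[0,-3,0,0],[0,0,0,0],[0,0,0,0]])

```text
clock: 5.98
eef_pos: [727.5, -16.0, 218.2]
tool_rot: [[-0.031, -0.999, -0.029], [-0.999, 0.032, -0.033], [0.034, 0.028, -0.999]]
wrist_force: [0.1, 0.7, 0.6]
finger_gap: 59.7
```

Emit:
jog_arm(deltas=[[0,1,0,0],[0,1,0,0],[0,1,0,0],[0,1,0,0],[0,1,0,0],[0,1,0,0],[0,1,0,0],[0,1,0,0],[0,1,0,0],[0,0,0,0]])

```text
clock: 7.22
eef_pos: [629.0, -12.7, 223.4]
tool_rot: [[-0.031, -0.999, -0.027], [-0.999, 0.032, -0.033], [0.033, 0.026, -0.999]]
wrist_force: [-0.9, -0.1, -1.2]
finger_gap: 59.6
```

Emit:
jog_arm(deltas=[[-4,0,0,0],[-4,0,0,0],[-4,0,0,0],[-4,0,0,0],[-4,0,0,0],[0,0,0,0],[0,0,0,0]])

```text
clock: 8.1
eef_pos: [637.3, 192.4, 215.4]
tool_rot: [[-0.033, -0.999, -0.026], [-0.999, 0.034, -0.033], [0.034, 0.025, -0.999]]
wrist_force: [-0.4, -1.2, -1.6]
finger_gap: 60.0
```

The tilt (about 2.4°) is nearly constant; it leans toward azimuth ~52°. I'll turn the jaws so that their axis is perpendicular to that lean, so the pad faces stay vertical against the cylinders. I'm above canister_2 now, so it goes first.

Emit:
jog_arm(deltas=[[0,0,0,-0.15],[0,0,0,-0.16],[0,0,0,-0.16],[0,0,0,-0.16],[0,0,0,-0.16],[0,0,0,-0.15],[0,0,0,0]])

```text
clock: 8.98
eef_pos: [638.5, 183.1, 216.5]
tool_rot: [[0.799, -0.601, -0.025], [-0.601, -0.798, -0.034], [0.0, 0.042, -0.999]]
wrist_force: [-0.0, 0.5, 0.2]
finger_gap: 59.4
```

```bash
cat >> h.py <<'E'
C={1:(643.3,-16.6,55),2:(637.5,189.5,75),3:(637.4,-110.5,95),4:(624.4,90.8,115)}
M={1:(456.2,170.6),2:(453.7,70.6),3:(451.1,-29.3),4:(448.5,-129.3)}
def go(g,seq=None):
    """deltas (cm, tool axes) to bring grasp point through world points"""
    s=get_state();R=s["tool_rot"];p=s["eef_pos"]-19*R[:,2]
    print("t",s["clock"],"grasp pt",p.round(1),"z",R[:,2].round(4),"jawtilt",R[2,0].round(4),"yaw",np.degrees(np.arctan2(R[1,0],R[0,0])).round(1),"q",s["joints"].round(2),"gap",s["finger_gap"].round(1),"F",s["wrist_force"].round(1))
    for q in g:
        d=np.array(q)-p;print(q,"->",(R.T@d/10).round(2),"|d|",np.linalg.norm(d).round(0));p=np.array(q,float)
E
python3 - <<'E'
from h import *
go([(637.5,189.5,190),(637.5,189.5,60+42)])
E
```

```text
Traceback (most recent call last):
  File "h.py", line 20, in go
    print("t",s["clock"],"grasp pt",p.round(1),"z",R[:,2].round(4),"jawtilt",R[2,0].round(4),"yaw",np.degrees(np.arctan2(R[1,0],R[0,0])).round(1),"q",s["joints"].round(2),"gap",s["finger_gap"].round(1),"F",s["wrist_force"].round(1))
                                                                                                                                                                                 ^^^^^^^^^^^^^^^^^^^^^
AttributeError: 'float' object has no attribute 'round'
```

```bash
sed -i 's/s\["finger_gap"\].round(1)/round(s["finger_gap"],1)/' h.py
python3 - <<'E'
from h import *
im=optics.read_camera("wrist");cv2.imwrite("pics/w1.png",im[:,:,::-1])
for k in (1,2,3,4): print(k,proj("wrist",(C[k][0],C[k][1],60+C[k][2])).round(0))
go([(637.5,189.5,190),(637.5,189.5,60+42)])
E
```

```text
1 [472. 409.]
2 [314. 226.]
3 [544. 527.]
4 [391. 377.]
t 9.025 grasp pt [639.  183.8 235.5] z [-0.0252 -0.0338 -0.9991] jawtilt 0.0002 yaw -37.0 q [ 0.53  0.46  0.18  0.02 -1.33  1.96] gap 59.9 F [ 0.3  0.7 -0.3]
(637.5, 189.5, 190) -> [-0.47 -0.56  4.53] |d| 46.0
(637.5, 189.5, 102) -> [-0.   -0.37  8.79] |d| 88.0
```

View pics/w1.png

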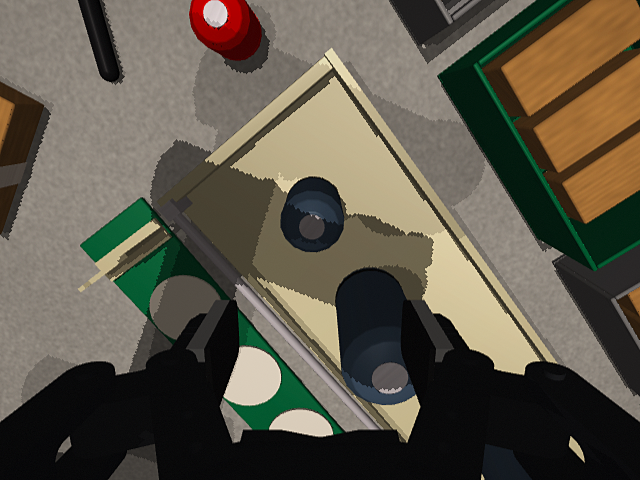

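Wrist view shows canister_2's label at (312,227), against a predicted (314,226), so the estimates agree. Descending to an alignment height.

Emit:
jog_arm(deltas=[[-0.2,-0.25,1.4,0],[-0.2,-0.25,1.5,0],[0,0,1.4,0],[0,0,0,0],[0,0,0,0]], grip=-0.6)

```text
clock: 9.65
eef_pos: [636.5, 187.5, 168.8]
tool_rot: [[0.796, -0.605, -0.028], [-0.606, -0.795, -0.035], [-0.001, 0.045, -0.999]]
wrist_force: [-0.0, -0.5, 0.6]
finger_gap: 68.2
```

Run:
```python
from h import *
go([(637.5,189.5,190),(637.5,189.5,60+42)])
```

```text
t 9.65 grasp pt [637.  188.2 187.7] z [-0.0279 -0.035  -0.999 ] jawtilt -0.001 yaw -37.3 q [ 0.54  0.49  0.1   0.02 -1.23  1.95] gap 68.2 F [-0.  -0.5  0.6]
(637.5, 189.5, 190) -> [-0.04 -0.12 -0.23] |d| 3.0
(637.5, 189.5, 102) -> [ 0.01 -0.39  8.79] |d| 88.0
```

Emit:
jog_arm(deltas=[[0,-0.08,1.5,0],[0,-0.08,1.5,0],[0,-0.08,1.5,0],[0,-0.08,1.5,0],[0,-0.08,1.2,0],[0,-0.08,0.7,0],[0,0,0,0],[0,0,0,0]])

```text
clock: 10.65
eef_pos: [637.5, 188.8, 83.9]
tool_rot: [[0.796, -0.605, -0.028], [-0.606, -0.795, -0.035], [-0.001, 0.045, -0.999]]
wrist_force: [-0.7, -0.8, 1.0]
finger_gap: 68.3
```

Run:
```python
from h import *
go([(637.5,189.5,60+42)])
```

```text
t 10.65 grasp pt [638.  189.4 102.9] z [-0.0277 -0.0351 -0.999 ] jawtilt -0.0008 yaw -37.3 q [ 0.54  0.56 -0.    0.02 -1.06  1.94] gap 68.3 F [-0.7 -0.8  1. ]
(637.5, 189.5, 102) -> [-0.04  0.02  0.09] |d| 1.0
```

Within 1 mm. Close, then a small lift.

Emit:
jog_arm(deltas=[[0,0,0,0],[0,0,0,0],[0,0,0,0],[0,0,0,0],[0,0,0,0],[0,0,0,0]], grip=1)

```text
clock: 11.4
eef_pos: [637.9, 189.7, 85.8]
tool_rot: [[0.796, -0.605, -0.025], [-0.606, -0.795, -0.033], [-0.0, 0.042, -0.999]]
wrist_force: [-0.3, -1.1, 0.9]
finger_gap: 36.3
```

Run:
```python
from h import *
go([(638,189.5,163),(453.7,189.5,163),(453.7,70.6,163)])
```

```text
t 11.4 grasp pt [638.4 190.3 104.8] z [-0.0254 -0.033  -0.9991] jawtilt -0.0002 yaw -37.3 q [ 0.54  0.55  0.    0.02 -1.06  1.94] gap 36.3 F [-0.3 -1.1  0.9]
(638, 189.5, 163) -> [ 0.01  0.33 -5.81] |d| 58.0
(453.7, 189.5, 163) -> [-14.66  11.15   0.47] |d| 184.0
(453.7, 70.6, 163) -> [7.2  9.45 0.39] |d| 119.0
```

Run:
```python
from h import *
for n in("wrist","scene"):
    im=optics.read_camera(n)[:,:,::-1];cv2.imwrite(f"pics/{n}2.png",im if n=="wrist" else cv2.resize(im[160:400,160:480],None,fx=2.4,fy=2.4))
go([])
```

```text
t 11.5 grasp pt [638.4 190.3 104.8] z [-0.0254 -0.033  -0.9991] jawtilt -0.0002 yaw -37.3 q [ 0.54  0.55  0.    0.02 -1.06  1.94] gap 36.3 F [-0.2  0.8 -0.7]
```

View pics/wrist2.png

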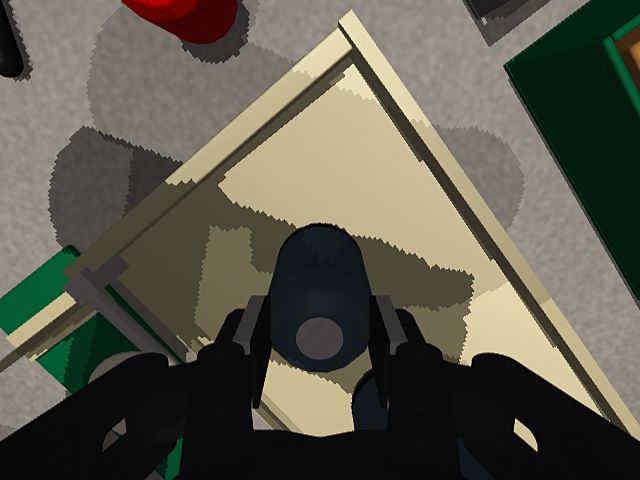

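View pics/scene2.png

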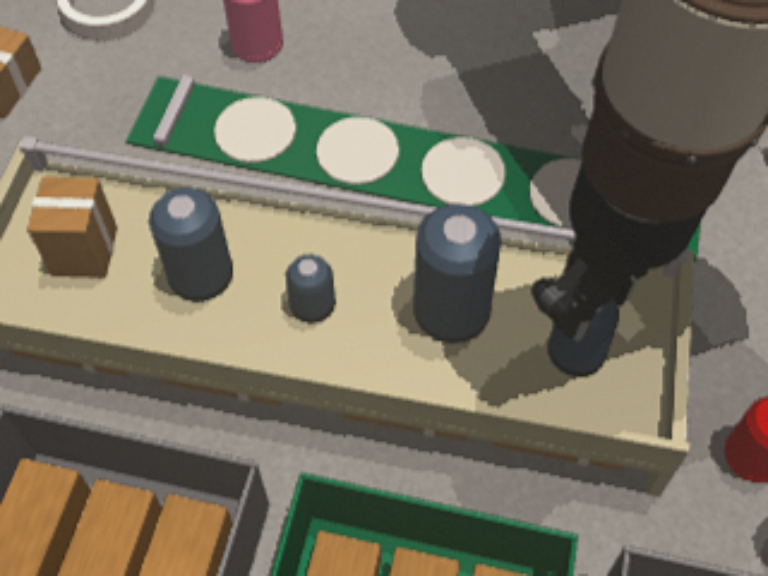

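Canister_2 is between the pads, centred (label at (319,338), pads at 258/380). The gap reading of 36 is less than 44 mm, so I'll check the hold with a small lift.

Emit:
jog_arm(deltas=[[0,0,-0.7,0],[0,0,-0.7,0],[0,0,0,0],[0,0,0,0]])

```text
clock: 12.0
eef_pos: [637.8, 189.7, 100.1]
tool_rot: [[0.795, -0.605, -0.027], [-0.606, -0.795, -0.034], [-0.001, 0.043, -0.999]]
wrist_force: [-0.1, 0.1, -1.9]
finger_gap: 36.4
```

Run:
```python
from h import *
go([])
im=optics.read_camera("wrist")[:,:,::-1];cv2.imwrite("pics/wrist3.png",im)
im=optics.read_camera("top")[:,:,::-1];cv2.imwrite("pics/top3.png",cv2.resize(im[130:320,160:460],None,fx=2.5,fy=2.5))
```

```text
t 12.0 grasp pt [638.4 190.3 119.1] z [-0.0267 -0.0336 -0.9991] jawtilt -0.0009 yaw -37.3 q [ 0.54  0.54  0.02  0.02 -1.09  1.94] gap 36.4 F [-0.1  0.1 -1.9]
```

View pics/wrist3.png

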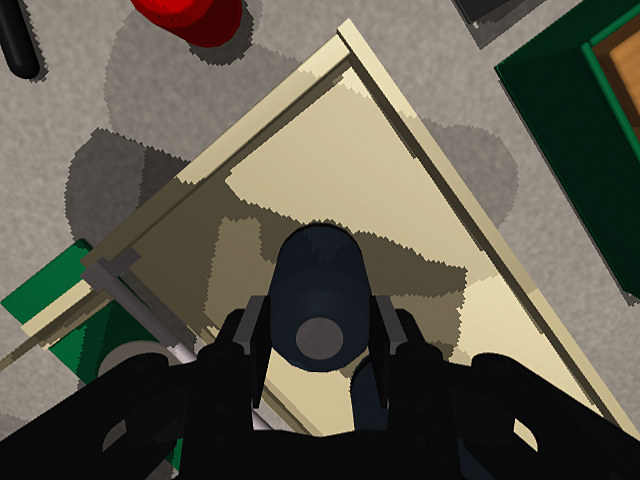

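Held: it hasn't moved in the wrist view and shows about 2 N of load. Lift, then out over the rail.

Run:
```python
from h import *
go([(638.4,190.3,162),(548,190,162),(453.7,70.6,162)])
```

```text
t 12.1 grasp pt [638.4 190.3 119.1] z [-0.0267 -0.0337 -0.9991] jawtilt -0.0008 yaw -37.3 q [ 0.54  0.54  0.02  0.02 -1.09  1.94] gap 36.5 F [ 0.4 -1.1 -1.7]
(638.4, 190.3, 162) -> [-0.    0.19 -4.29] |d| 43.0
(548, 190, 162) -> [-7.17  5.5   0.24] |d| 90.0
(453.7, 70.6, 162) -> [-0.27 15.2   0.65] |d| 152.0
```

Emit:
jog_arm(deltas=[[0,0.05,-1.3,0],[0,0.05,-1.5,0],[0,0.05,-1.2,0],[-0.7,0.6,0,0],[-1.4,1.1,0.05,0],[-1.4,1.1,0.05,0],[-1.4,1.1,0.05,0],[-1.4,1.1,0.05,0],[-0.5,1.8,0.1,0],[0,2.4,0.1,0],[0,2.4,0.1,0],[0,2.4,0.1,0],[0,2.4,0.1,0],[0,1.5,0.1,0],[0,0.6,0,0],[0,0,0,0],[0,0,0,0]])

```text
clock: 14.22
eef_pos: [458.7, 80.0, 143.5]
tool_rot: [[0.796, -0.604, -0.028], [-0.605, -0.796, -0.032], [-0.003, 0.042, -0.999]]
wrist_force: [-0.5, -0.8, -2.1]
finger_gap: 36.4
```

Run:
```python
from h import *
go([(453.7,70.6,70),(453.7,70.6,53)])
im=optics.read_camera("wrist")[:,:,::-1];cv2.imwrite("pics/wrist4.png",im)
```

```text
t 14.225 grasp pt [459.3  80.6 162.5] z [-0.0284 -0.0316 -0.9991] jawtilt -0.0035 yaw -37.2 q [ 0.53  0.18 -0.42  0.02 -1.01  1.95] gap 36.4 F [-0.5 -0.8 -2.1]
(453.7, 70.6, 70) -> [0.19 0.74 9.28] |d| 93.0
(453.7, 70.6, 53) -> [ 0.01 -0.07  1.7 ] |d| 17.0
```

View pics/wrist4.png

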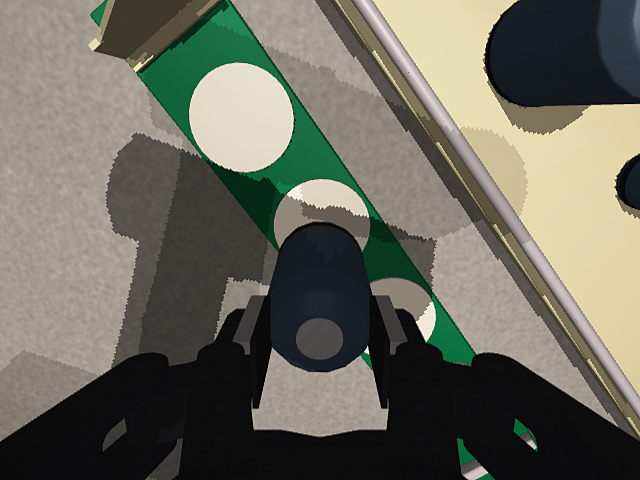

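Run:
```python
from h import *
go([])
print(tri([("wrist",(319.5,338.5))],162.5-44.8+75))
# mark a centre from wrist
print(tri([("wrist",(242,117))],7.7))
```

```text
t 14.275 grasp pt [459.3  80.6 162.4] z [-0.0285 -0.0317 -0.9991] jawtilt -0.0035 yaw -37.2 q [ 0.53  0.18 -0.42  0.02 -1.01  1.95] gap 36.4 F [ 0.1 -0.2 -1.1]
(array([457.80412432,  79.7993171 ]), np.float64(1.7053025658242404e-13))
(array([456.11969937, 172.32629447]), np.float64(4.547473508864641e-13))
```

Run:
```python
from h import *
go([(454.9,71.4,59)])
```

```text
t 14.275 grasp pt [459.3  80.6 162.4] z [-0.0285 -0.0317 -0.9991] jawtilt -0.0035 yaw -37.2 q [ 0.53  0.18 -0.42  0.02 -1.01  1.95] gap 36.4 F [ 0.1 -0.2 -1.1]
(454.9, 71.4, 59) -> [ 0.24  0.56 10.37] |d| 104.0
```

Emit:
jog_arm(deltas=[[0.05,0.1,0.8,0],[0.05,0.1,1.6,0],[0.05,0.1,1.6,0],[0.05,0.1,1.6,0],[0,0.1,1.6,0],[0,0.05,1.2,0],[0,0,0.7,0],[0,0,0,0],[0,0,0,0]])

```text
clock: 15.4
eef_pos: [455.8, 72.7, 46.8]
tool_rot: [[0.797, -0.603, -0.029], [-0.604, -0.797, -0.033], [-0.004, 0.044, -0.999]]
wrist_force: [0.0, 0.7, -1.0]
finger_gap: 36.3
```

Run:
```python
from h import *
go([(454.9,71.4,54)])
```

```text
t 15.4 grasp pt [456.4  73.3  65.8] z [-0.0294 -0.0325 -0.999 ] jawtilt -0.0038 yaw -37.1 q [ 0.52  0.3  -0.56  0.02 -0.75  1.96] gap 36.3 F [ 0.   0.7 -1. ]
(454.9, 71.4, 54) -> [0.   0.19 1.19] |d| 12.0
```

Emit:
jog_arm(deltas=[[0,0.1,0.4,0],[0,0.1,0.4,0],[0,0,0.3,0],[0,0,0,0]])

```text
clock: 15.9
eef_pos: [454.9, 71.0, 36.2]
tool_rot: [[0.797, -0.603, -0.027], [-0.603, -0.797, -0.031], [-0.003, 0.041, -0.999]]
wrist_force: [-0.0, 0.2, -1.4]
finger_gap: 36.5
```

Run:
```python
from h import *
go([(454.9,71.4,52.5)])
```

```text
t 15.9 grasp pt [455.4  71.6  55.2] z [-0.0271 -0.0313 -0.9991] jawtilt -0.0027 yaw -37.1 q [ 0.52  0.32 -0.58  0.02 -0.72  1.96] gap 36.5 F [-0.   0.2 -1.4]
(454.9, 71.4, 52.5) -> [-0.03  0.04  0.27] |d| 3.0
```

Emit:
jog_arm(deltas=[[0,0,0.12,0],[0,0,0.12,0],[0,0,0,0]])

```text
clock: 16.27
eef_pos: [456.0, 71.9, 34.7]
tool_rot: [[0.798, -0.603, -0.025], [-0.603, -0.797, -0.03], [-0.002, 0.039, -0.999]]
wrist_force: [0.2, -0.8, -1.5]
finger_gap: 35.9
```

Emit:
jog_arm(deltas=[[0,0,0.1,0],[0,0,0,0]])

```text
clock: 16.52
eef_pos: [456.5, 72.2, 34.6]
tool_rot: [[0.798, -0.602, -0.023], [-0.603, -0.797, -0.03], [-0.001, 0.038, -0.999]]
wrist_force: [-0.5, -0.1, -0.7]
finger_gap: 36.0
```

Emit:
jog_arm(deltas=[[0,0.2,0,0],[0,0,0.12,0],[0,0,0.12,0]])

```text
clock: 16.9
eef_pos: [456.9, 72.2, 34.4]
tool_rot: [[0.798, -0.602, -0.019], [-0.602, -0.798, -0.027], [0.001, 0.033, -0.999]]
wrist_force: [-5.3, 2.7, 13.4]
finger_gap: 36.2
```

Run:
```python
from h import *
go([(454.9,71.4,52.5)])
im=optics.read_camera("scene")[:,:,::-1];cv2.imwrite("pics/s5.png",cv2.resize(im[160:310,280:480],None,fx=4,fy=4))
go([])
```

```text
t 16.9 grasp pt [457.3  72.8  53.4] z [-0.0193 -0.0269 -0.9995] jawtilt 0.0008 yaw -37.0 q [ 0.52  0.32 -0.58  0.02 -0.71  1.96] gap 36.2 F [-5.3  2.7 13.4]
(454.9, 71.4, 52.5) -> [-0.11  0.25  0.1 ] |d| 3.0
t 16.95 grasp pt [457.3  72.7  53.5] z [-0.0193 -0.0269 -0.9995] jawtilt 0.0008 yaw -37.0 q [ 0.52  0.32 -0.58  0.02 -0.71  1.96] gap 36.1 F [-5.   4.6 10.5]
```

View pics/s5.png

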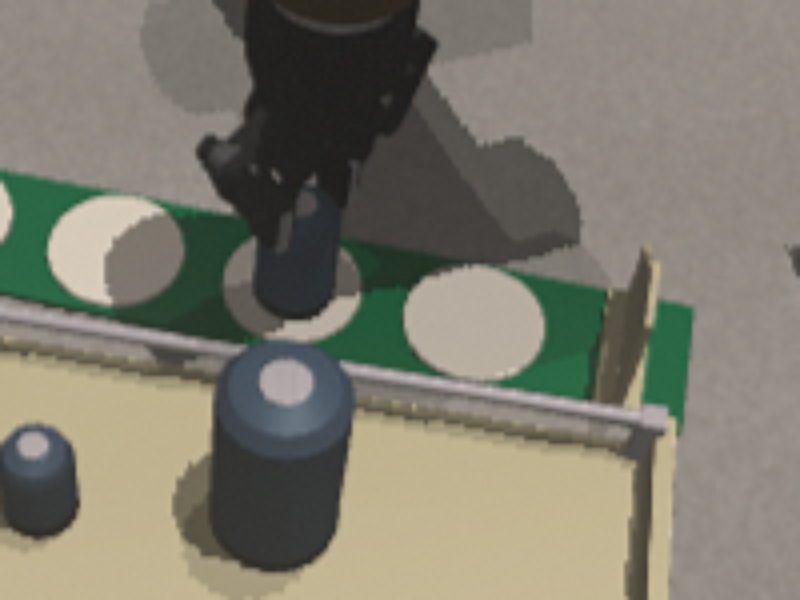

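On the mark with 13 N contact, about 2.5 mm off centre. Unload slightly, shift, re-touch.

Emit:
jog_arm(deltas=[[0,0.1,-0.2,0],[-0.1,0.25,0,0],[0,0,0,0]])

```text
clock: 17.32
eef_pos: [452.5, 68.9, 35.5]
tool_rot: [[0.798, -0.602, -0.022], [-0.602, -0.798, -0.028], [-0.0, 0.036, -0.999]]
wrist_force: [0.6, -0.1, -1.4]
finger_gap: 35.9
```

Run:
```python
from h import *
go([(454.9,71.4,53.2)])
```

```text
t 17.325 grasp pt [452.9  69.4  54.5] z [-0.0218 -0.0282 -0.9994] jawtilt -0.0004 yaw -37.0 q [ 0.52  0.31 -0.59  0.02 -0.71  1.96] gap 35.9 F [ 0.6 -0.1 -1.4]
(454.9, 71.4, 53.2) -> [ 0.04 -0.28  0.12] |d| 3.0
```

Emit:
jog_arm(deltas=[[0,-0.12,0,0],[0,0,0.12,0],[0,0,0,0]])

```text
clock: 17.7
eef_pos: [453.7, 70.1, 34.6]
tool_rot: [[0.798, -0.602, -0.021], [-0.602, -0.798, -0.028], [-0.0, 0.035, -0.999]]
wrist_force: [-0.7, 1.0, -1.2]
finger_gap: 36.2
```

Run:
```python
from h import *
go([(454.9,71.4,53.2)])
```

```text
t 17.7 grasp pt [454.1  70.6  53.6] z [-0.0214 -0.0282 -0.9994] jawtilt -0.0001 yaw -37.0 q [ 0.52  0.31 -0.58  0.02 -0.71  1.96] gap 36.2 F [-0.7  1.  -1.2]
(454.9, 71.4, 53.2) -> [ 0.02 -0.11  0.04] |d| 1.0
```

Within about 1 mm and just at contact. One tiny press, release, then up.

Emit:
jog_arm(deltas=[[0,0,0.1,0]])

```text
clock: 17.82
eef_pos: [453.8, 70.0, 34.5]
tool_rot: [[0.799, -0.601, -0.021], [-0.602, -0.798, -0.029], [0.0, 0.036, -0.999]]
wrist_force: [-3.7, 0.5, 12.6]
finger_gap: 36.2
```

Emit:
jog_arm(deltas=[[0,0,0,0],[0,0,0,0],[0,0,0,0],[0,0,0,0]], grip=-1)

```text
clock: 18.32
eef_pos: [454.3, 70.0, 34.3]
tool_rot: [[0.799, -0.601, -0.021], [-0.602, -0.798, -0.029], [0.001, 0.035, -0.999]]
wrist_force: [-0.0, -0.0, 0.9]
finger_gap: 85.3
```

Run:
```python
from h import *
im=optics.read_camera("wrist")[:,:,::-1];cv2.imwrite("pics/wrist6.png",im)
go([(454,71,150),(545,80,200),(624.4,90.8,200)])
```

```text
t 18.375 grasp pt [454.7  70.6  53.3] z [-0.0206 -0.0286 -0.9994] jawtilt 0.0008 yaw -37.0 q [ 0.52  0.31 -0.58  0.02 -0.7   1.96] gap 85.2 F [-0.1  0.  -0.5]
(454, 71, 150) -> [-0.07  0.35 -9.67] |d| 97.0
(545, 80, 200) -> [ 6.73 -6.01 -5.21] |d| 104.0
(624.4, 90.8, 200) -> [ 5.69 -5.64 -0.19] |d| 80.0
```

View pics/wrist6.png

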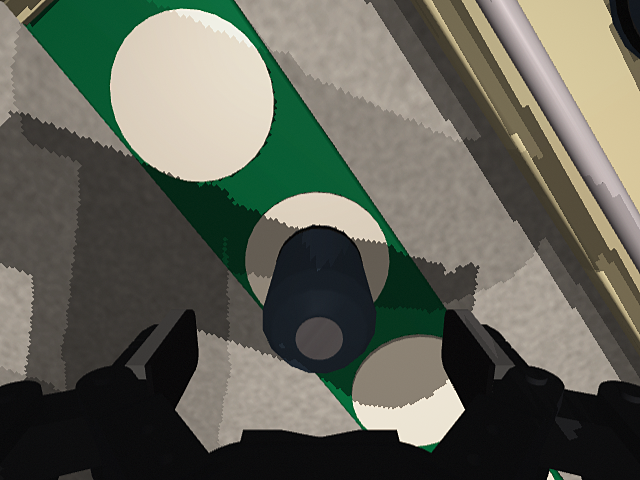

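Canister_2 is released upright and centred on mark_b. Next is canister_1: up, then across to above it.

Emit:
jog_arm(deltas=[[0,0,-0.8,0],[0,0.05,-1.6,0],[0,0.05,-2,0],[0,0.05,-2,0],[0,0,-2,0],[0.7,0,-2,0],[1.8,-0.4,-0.8,0],[2.5,-0.5,-0.3,0],[2.5,-0.5,-0.3,0],[2.5,-0.5,-0.3,0],[2.5,-0.5,-0.3,0],[2.5,-0.5,0,0],[2,-0.5,0,0],[1,-0.2,0,0],[0,0,0,0],[0,0,0,0]], grip=-1)

```text
clock: 20.38
eef_pos: [625.8, -9.1, 169.8]
tool_rot: [[0.8, -0.6, -0.014], [-0.6, -0.8, -0.026], [0.004, 0.029, -1.0]]
wrist_force: [-0.9, 0.3, -0.1]
finger_gap: 85.5
```

Run:
```python
from h import *
im=optics.read_camera("wrist")[:,:,::-1];cv2.imwrite("pics/wrist7.png",im)
go([(643.3,-16.6,150),(643.3,-16.6,86)])
for k in (1,3,4): print(k,proj("wrist",(C[k][0],C[k][1],60+C[k][2])).round(1))
```

```text
t 20.425 grasp pt [626.1  -8.6 188.8] z [-0.0141 -0.0261 -0.9996] jawtilt 0.0044 yaw -36.9 q [ 0.26  0.41 -0.02  0.02 -1.16  2.23] gap 85.3 F [-0.1 -0.3  0.8]
(643.3, -16.6, 150) -> [ 1.84 -0.51  3.87] |d| 43.0
(643.3, -16.6, 86) -> [-0.03 -0.19  6.4 ] |d| 64.0
1 [351.8 239.5]
3 [446.6 395.3]
4 [168.9 103.2]
```

View pics/wrist7.png

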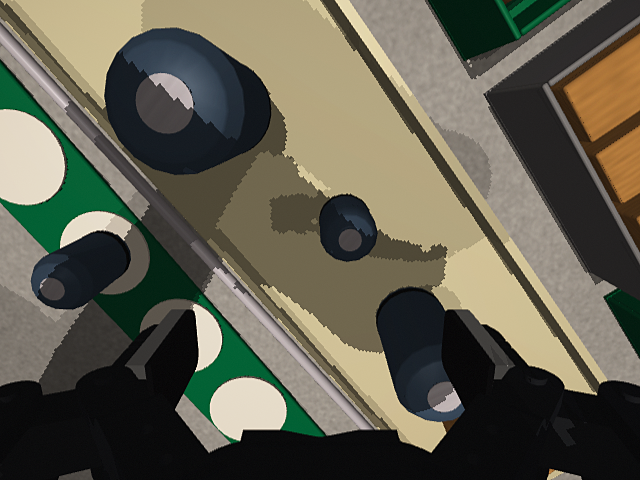

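Label seen at (350,240), predicted (352,240). Descending onto canister_1.

Emit:
jog_arm(deltas=[[0.8,-0.2,0.8,0],[0.8,-0.2,1.4,0],[0.1,-0.05,1.5,0],[0,0,0,0],[0,0,0,0]], grip=-0.4)

```text
clock: 21.05
eef_pos: [641.3, -16.7, 129.2]
tool_rot: [[0.801, -0.599, -0.017], [-0.599, -0.8, -0.026], [0.003, 0.031, -1.0]]
wrist_force: [0.7, 0.6, -0.1]
finger_gap: 59.9
```

Run:
```python
from h import *
go([(643.3,-16.6,86.5)])
```

```text
t 21.05 grasp pt [641.6 -16.2 148.1] z [-0.0165 -0.0263 -0.9995] jawtilt 0.0025 yaw -36.8 q [ 0.24  0.47 -0.03  0.02 -1.09  2.25] gap 59.9 F [ 0.7  0.6 -0.1]
(643.3, -16.6, 86.5) -> [ 0.15 -0.26  6.16] |d| 62.0
```

Emit:
jog_arm(deltas=[[0.05,-0.06,1.0,0],[0.05,-0.06,1.4,0],[0.05,-0.06,1.4,0],[0,-0.06,1.1,0],[0,-0.04,0.6,0],[0,0,0,0],[0,0,0,0]])

```text
clock: 21.92
eef_pos: [643.4, -16.7, 70.4]
tool_rot: [[0.801, -0.599, -0.016], [-0.599, -0.8, -0.026], [0.003, 0.031, -1.0]]
wrist_force: [0.6, 0.4, 0.8]
finger_gap: 59.5
```

Run:
```python
from h import *
go([(643.3,-16.6,86.5)])
```

```text
t 21.925 grasp pt [643.7 -16.1  89.4] z [-0.0163 -0.0264 -0.9995] jawtilt 0.0027 yaw -36.8 q [ 0.24  0.53 -0.1   0.03 -0.97  2.25] gap 59.5 F [0.6 0.4 0.8]
(643.3, -16.6, 86.5) -> [-0.    0.05  0.29] |d| 3.0
```

Emit:
jog_arm(deltas=[[0,0,0.25,0],[0,0,0,0]])

```text
clock: 22.18
eef_pos: [643.8, -16.6, 68.6]
tool_rot: [[0.801, -0.599, -0.015], [-0.599, -0.8, -0.026], [0.004, 0.03, -1.0]]
wrist_force: [0.6, 0.3, -0.3]
finger_gap: 59.7
```

Emit:
jog_arm(deltas=[[0,0,0,0],[0,0,0,0],[0,0,0,0],[0,0,0,0]], grip=1)

```text
clock: 22.68
eef_pos: [643.9, -16.4, 69.4]
tool_rot: [[0.801, -0.599, -0.014], [-0.599, -0.8, -0.026], [0.004, 0.029, -1.0]]
wrist_force: [-0.1, 0.3, 1.3]
finger_gap: 25.9
```

Run:
```python
from h import *
go([])
```

```text
t 22.675 grasp pt [644.1 -15.9  88.4] z [-0.0141 -0.0257 -0.9996] jawtilt 0.0041 yaw -36.8 q [ 0.24  0.53 -0.1   0.03 -0.97  2.25] gap 25.9 F [-0.1  0.3  1.3]
```

Lift and carry canister_1 out over the rail, then left to mark_a.

Emit:
jog_arm(deltas=[[0,0.05,-0.8,0],[0,0.05,-1.5,0],[0,0.05,-1.5,0],[0,0,-1.2,0],[-0.8,0.6,0,0],[-1.5,1.1,0,0],[-1.6,1.2,0,0],[-1.6,1.2,0,0],[-1.6,1.2,0,0],[-1.6,0.2,0,0],[-2,-0.8,0,0],[-2.4,-1.3,0,0],[-2.4,-1.3,0,0],[-2.4,-1.3,0,0],[-2.4,-1.3,0,0],[-2,-1,0,0],[-1,-0.6,0,0],[0,0,0,0],[0,0,0,0]])

```text
clock: 25.05
eef_pos: [456.3, 146.3, 120.9]
tool_rot: [[0.8, -0.599, -0.017], [-0.599, -0.8, -0.024], [0.001, 0.029, -1.0]]
wrist_force: [-0.3, 0.6, -0.1]
finger_gap: 25.8
```

Run:
```python
from h import *
im=optics.read_camera("wrist")[:,:,::-1];cv2.imwrite("pics/wrist8.png",im)
go([(456.2,170.6,45)])
```

```text
t 25.1 grasp pt [456.7 146.7 139.9] z [-0.0166 -0.0241 -0.9996] jawtilt 0.0011 yaw -36.8 q [ 0.66  0.22 -0.43  0.01 -0.95  1.84] gap 25.9 F [ 0.8  1.  -1.2]
(456.2, 170.6, 45) -> [-1.49 -2.16  9.43] |d| 98.0
```

View pics/wrist8.png

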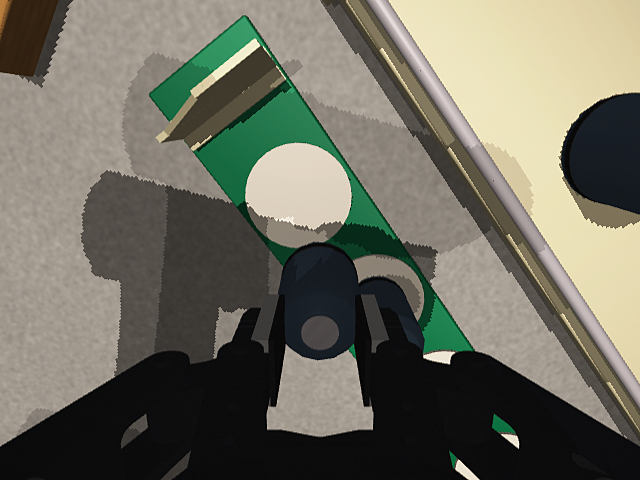

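Run:
```python
from h import *
print(tri([("wrist",(320,332.5))],166.5)[0],tri([("wrist",(299,195))],7.7)[0])
```

```text
[455.26199952 145.8364601 ] [456.23551933 171.86871788]
```

Emit:
jog_arm(deltas=[[-0.7,-1,0.5,0],[-0.6,-0.9,1.4,0],[-0.1,-0.1,1.6,0],[0,0,1.6,0],[0,0,1.6,0],[0,0,1,0],[0,0,0.4,0],[0,0,0,0],[0,0,0,0]])

```text
clock: 26.22
eef_pos: [456.3, 171.1, 32.0]
tool_rot: [[0.799, -0.601, -0.019], [-0.601, -0.799, -0.026], [0.0, 0.032, -0.999]]
wrist_force: [-0.2, 0.1, -1.0]
finger_gap: 25.9
```

Run:
```python
from h import *
go([(457.4,171.6,39)])
```

```text
t 26.225 grasp pt [456.7 171.6  51. ] z [-0.0189 -0.0259 -0.9995] jawtilt 0.0004 yaw -36.9 q [ 0.7   0.36 -0.52  0.01 -0.73  1.79] gap 25.9 F [-0.2  0.1 -1. ]
(457.4, 171.6, 39) -> [ 0.05 -0.08  1.2 ] |d| 12.0
```

Emit:
jog_arm(deltas=[[0,-0.03,0.4,0],[0,-0.03,0.4,0],[0,0,0.25,0],[0,0,0,0]])

```text
clock: 26.72
eef_pos: [457.1, 171.7, 21.8]
tool_rot: [[0.799, -0.601, -0.017], [-0.601, -0.799, -0.024], [0.001, 0.03, -1.0]]
wrist_force: [-0.6, -0.9, -1.4]
finger_gap: 25.8
```

Run:
```python
from h import *
go([(457.4,171.6,37)])
```

```text
t 26.725 grasp pt [457.4 172.2  40.8] z [-0.0171 -0.0244 -0.9996] jawtilt 0.001 yaw -37.0 q [ 0.7   0.37 -0.53  0.01 -0.7   1.79] gap 25.8 F [-0.6 -0.9 -1.4]
(457.4, 171.6, 37) -> [0.03 0.04 0.38] |d| 4.0
```

Emit:
jog_arm(deltas=[[0,0.05,0.2,0],[0,0,0.1,0],[0,0,0,0]])

```text
clock: 27.1
eef_pos: [456.8, 171.3, 18.7]
tool_rot: [[0.799, -0.601, -0.017], [-0.601, -0.799, -0.024], [0.001, 0.03, -1.0]]
wrist_force: [0.6, 1.0, -0.6]
finger_gap: 26.2
```

Emit:
jog_arm(deltas=[[0,0,0.12,0]])

```text
clock: 27.22
eef_pos: [457.2, 171.6, 18.2]
tool_rot: [[0.799, -0.601, -0.016], [-0.601, -0.799, -0.024], [0.002, 0.029, -1.0]]
wrist_force: [-2.7, 0.2, 10.0]
finger_gap: 26.3
```

Run:
```python
from h import *
go([(457.4,171.6,37)])
```

```text
t 27.225 grasp pt [457.5 172.   37.2] z [-0.0161 -0.024  -0.9996] jawtilt 0.0016 yaw -36.9 q [ 0.7   0.38 -0.53  0.01 -0.69  1.79] gap 26.3 F [-2.7  0.2 10. ]
(457.4, 171.6, 37) -> [0.02 0.04 0.02] |d| 0.0
```

Contact at 10 N and on target. Release and rise.

Emit:
jog_arm(deltas=[[0,0,0,0],[0,0,0,0],[0,0,0,0],[0,0,0,0]], grip=-1)

```text
clock: 27.72
eef_pos: [457.6, 171.8, 18.5]
tool_rot: [[0.8, -0.6, -0.015], [-0.601, -0.799, -0.023], [0.002, 0.028, -1.0]]
wrist_force: [-0.8, 0.2, -0.4]
finger_gap: 84.9
```

Emit:
jog_arm(deltas=[[0,0,-0.8,0],[0,0,-1.5,0],[0,0,-2,0],[0,0,-2,0],[0,0,-2,0],[0,0,-2,0],[0,0,-1,0],[0,0,0,0]])

```text
clock: 28.72
eef_pos: [459.4, 174.4, 137.9]
tool_rot: [[0.8, -0.6, -0.014], [-0.601, -0.799, -0.022], [0.003, 0.026, -1.0]]
wrist_force: [-0.5, -0.2, -0.4]
finger_gap: 85.5
```

Run:
```python
from h import *
im=optics.read_camera("wrist")[:,:,::-1];cv2.imwrite("pics/wrist9.png",im)
go([(460,0,185),(637.4,-110.5,185)])
```

```text
t 28.775 grasp pt [459.4 174.7 156.3] z [-0.0146 -0.0231 -0.9996] jawtilt 0.0022 yaw -36.9 q [ 0.7   0.22 -0.38  0.01 -0.99  1.79] gap 85.9 F [-0.6 -0.8  0.3]
(460, 0, 185) -> [10.55 14.   -2.46] |d| 177.0
(637.4, -110.5, 185) -> [20.82 -1.82 -0.  ] |d| 209.0
```

View pics/wrist9.png

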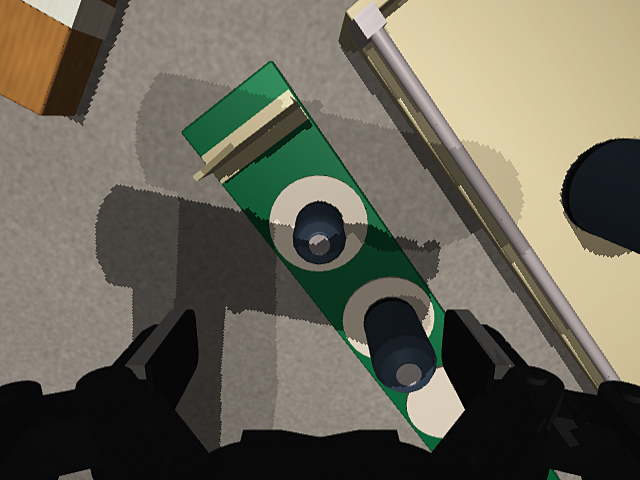

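Canister_1 (319,240) stands centred on mark_a and canister_2 (400,360) on mark_b. Next, canister_3.

Emit:
jog_arm(deltas=[[0.8,1,-0.3,0],[1.4,1.8,-0.4,0],[1.6,2.1,-0.4,0],[1.6,2.1,-0.4,0],[1.6,2.1,-0.4,0],[1.6,2.1,-0.3,0],[1.9,1,-0.3,0],[2.3,0,0,0],[2.4,-0.2,0,0],[2.4,-0.2,0,0],[2.4,-0.2,0,0],[2.4,-0.2,0,0],[2.4,-0.2,0,0],[2,-0.2,0,0],[1,-0.1,0,0],[0,0,0,0],[0,0,0,0]])

```text
clock: 30.9
eef_pos: [607.7, -100.7, 153.0]
tool_rot: [[0.795, -0.604, -0.045], [-0.606, -0.795, -0.031], [-0.017, 0.052, -0.998]]
wrist_force: [-0.6, 1.2, 0.3]
finger_gap: 85.6
```

Run:
```python
from h import *
im=optics.read_camera("wrist")[:,:,::-1];cv2.imwrite("pics/wrist10.png",im)
go([(637.4,-110.5,60+57)])
for k in (3,4): print(k,proj("wrist",(C[k][0],C[k][1],60+C[k][2])).round(1))
```

```text
t 30.95 grasp pt [ 608.6 -100.   172.1] z [-0.0452 -0.0308 -0.9985] jawtilt -0.0173 yaw -37.3 q [ 0.11  0.42 -0.05  0.03 -1.15  2.37] gap 85.1 F [ 0.2 -0.5  0.2]
(637.4, -110.5, 117) -> [ 3.02 -1.19  5.4 ] |d| 63.0
3 [386.3 263.7]
4 [ -24.2 -193.6]
```

View pics/wrist10.png

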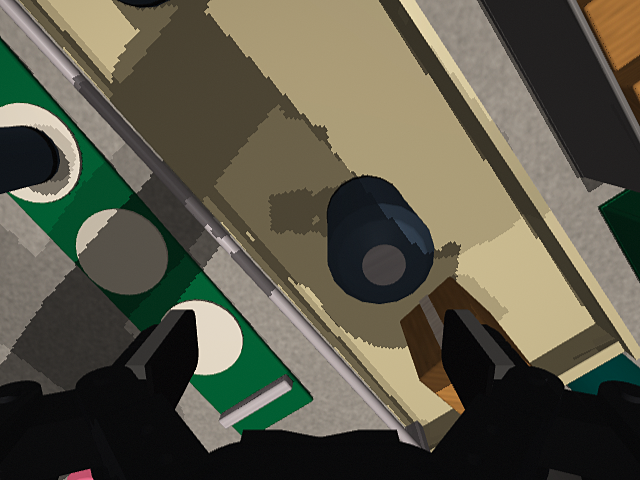

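The label is at (384,265), predicted (386,264). The tilt has changed a little, so I'll turn to re-zero the jaw tilt, after checking the carton clearance.

Run:
```python
from h import *
for uv in [(420,171),(446,169),(447,193),(420,196)]: print(tri([("top",uv)],130)[0].round(0))
```

```text
[ 656. -180.]
[ 661. -229.]
[ 615. -230.]
[ 607. -179.]
```

Emit:
jog_arm(deltas=[[0.7,-0.2,0,0.16],[0.8,-0.5,0,0.16],[0.6,-0.8,0,0],[0,0,0,0],[0,0,0,0]])

```text
clock: 31.58
eef_pos: [632.6, -104.4, 153.5]
tool_rot: [[0.564, -0.825, -0.045], [-0.826, -0.563, -0.03], [-0.0, 0.054, -0.999]]
wrist_force: [-0.1, 0.6, -0.1]
finger_gap: 85.8
```

Run:
```python
from h import *
go([(637.4,-110.5,60+57)])
```

```text
t 31.575 grasp pt [ 633.5 -103.8  172.5] z [-0.0446 -0.0303 -0.9985] jawtilt -0.0001 yaw -55.7 q [ 0.1   0.46  0.02  0.03 -1.17  2.06] gap 85.8 F [-0.1  0.6 -0.1]
(637.4, -110.5, 117) -> [ 0.77 -0.25  5.54] |d| 56.0
```

Emit:
jog_arm(deltas=[[0.4,-0.05,0.3,0],[0.3,-0.05,0.5,0],[0,0,0,0]], grip=-0.6)

```text
clock: 31.95
eef_pos: [636.7, -110.1, 144.8]
tool_rot: [[0.565, -0.824, -0.045], [-0.825, -0.564, -0.03], [-0.001, 0.054, -0.999]]
wrist_force: [-0.5, 0.3, -0.4]
finger_gap: 68.4
```

Emit:
jog_arm(deltas=[[0,-0.05,1.0,0],[0,-0.05,1.4,0],[0,-0.03,1.2,0],[0,-0.03,0.6,0],[0,0,0,0],[0,0,0,0]])

```text
clock: 32.7
eef_pos: [635.4, -110.5, 98.8]
tool_rot: [[0.565, -0.824, -0.047], [-0.825, -0.564, -0.03], [-0.002, 0.056, -0.998]]
wrist_force: [-0.5, 0.4, 0.0]
finger_gap: 68.1
```

Run:
```python
from h import *
go([(637.4,-110.5,60+57)])
```

```text
t 32.7 grasp pt [ 636.3 -109.9  117.7] z [-0.0472 -0.0302 -0.9984] jawtilt -0.0018 yaw -55.6 q [ 0.09  0.52 -0.04  0.03 -1.07  2.06] gap 68.1 F [-0.5  0.4  0. ]
(637.4, -110.5, 117) -> [ 0.11 -0.06  0.07] |d| 1.0
```

Emit:
jog_arm(deltas=[[0.1,-0.06,0,0],[0,0,0,0],[0,0,0,0],[0,0,0,0],[0,0,0,0]], grip=1)

```text
clock: 33.33
eef_pos: [637.3, -110.9, 100.3]
tool_rot: [[0.565, -0.824, -0.045], [-0.825, -0.564, -0.03], [-0.0, 0.054, -0.999]]
wrist_force: [-0.6, 0.9, 1.6]
finger_gap: 47.1
```

Run:
```python
from h import *
go([(637,-110.5,168),(540,-110.5,172),(452,-28,172)])
```

```text
t 33.325 grasp pt [ 638.2 -110.4  119.2] z [-0.0445 -0.03   -0.9986] jawtilt -0.0004 yaw -55.6 q [ 0.09  0.52 -0.03  0.03 -1.07  2.07] gap 47.1 F [-0.6  0.9  1.6]
(637, -110.5, 168) -> [-0.05  0.37 -4.86] |d| 49.0
(540, -110.5, 172) -> [-5.48  8.01  0.03] |d| 97.0
(452, -28, 172) -> [-11.78   2.59   0.14] |d| 121.0
```

Emit:
jog_arm(deltas=[[0,0.06,-0.8,0],[0,0.06,-1.4,0],[0,0.06,-1.5,0],[0,0.05,-1.2,0],[-0.5,0.8,0,0],[-1,1.4,0,0],[-1,1.6,0,0],[-1,1.6,0,0],[-1.2,1.4,0,0],[-1.8,0.7,0,0],[-2,0.4,0,0],[-2,0.4,0,0],[-2,0.4,0,0],[-1.6,0.3,0,0],[-0.8,0.2,0,0],[0,0,0,0],[0,0,0,0]])

```text
clock: 35.45
eef_pos: [462.5, -37.9, 156.2]
tool_rot: [[0.562, -0.826, -0.052], [-0.827, -0.561, -0.027], [-0.007, 0.058, -0.998]]
wrist_force: [-0.4, -0.4, -3.4]
finger_gap: 47.4
```

Run:
```python
from h import *
im=optics.read_camera("wrist")[:,:,::-1];cv2.imwrite("pics/wrist11.png",im)
go([(452,-28,75)])
```

```text
t 35.5 grasp pt [463.6 -37.4 175.1] z [-0.0525 -0.0266 -0.9983] jawtilt -0.0075 yaw -55.8 q [ 0.28  0.17 -0.4   0.01 -1.06  1.88] gap 47.1 F [ 0.1 -0.3 -2.4]
(452, -28, 75) -> [-1.35 -0.16 10.03] |d| 101.0
```

View pics/wrist11.png

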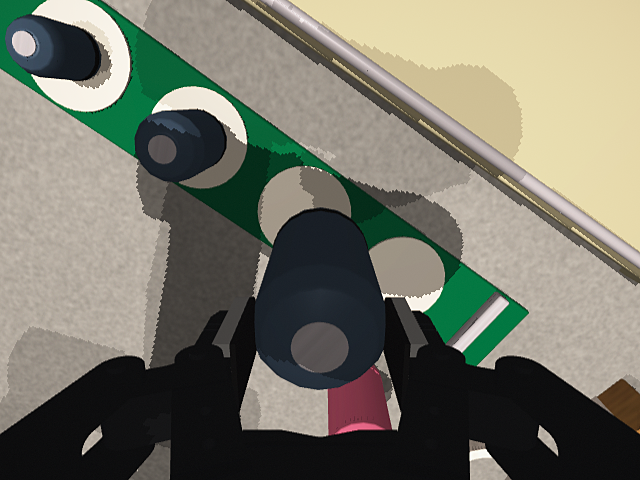

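Run:
```python
from h import *
print(tri([("wrist",(320,347.5))],210.9)[0])
print(tri([("top",(405,341))],95)[0])
go([(452,-28.5,75)])
```

```text
[462.03949767 -37.86459861]
[ 338.68572021 -157.24750585]
t 35.5 grasp pt [463.6 -37.4 175.1] z [-0.0525 -0.0266 -0.9983] jawtilt -0.0075 yaw -55.8 q [ 0.28  0.17 -0.4   0.01 -1.06  1.88] gap 47.1 F [ 0.1 -0.3 -2.4]
(452, -28.5, 75) -> [-1.31 -0.13 10.03] |d| 101.0
```

Emit:
jog_arm(deltas=[[-0.6,0,0.6,0],[-0.5,0,1.4,0],[-0.1,-0.03,1.6,0],[0,-0.03,1.6,0],[0,0,1.6,0],[0,0,1.4,0],[0,0,0.7,0],[0,0,0,0],[0,0,0,0]])

```text
clock: 36.62
eef_pos: [451.8, -29.7, 62.3]
tool_rot: [[0.56, -0.827, -0.054], [-0.829, -0.559, -0.027], [-0.008, 0.06, -0.998]]
wrist_force: [-0.7, -0.4, -2.5]
finger_gap: 47.4
```

Run:
```python
from h import *
go([(452.3,-28.8,70)])
```

```text
t 36.625 grasp pt [452.8 -29.2  81.3] z [-0.054  -0.0271 -0.9982] jawtilt -0.0078 yaw -56.0 q [ 0.3   0.27 -0.55  0.01 -0.81  1.85] gap 47.4 F [-0.7 -0.4 -2.5]
(452.3, -28.8, 70) -> [-0.05 -0.05  1.13] |d| 11.0
```

Emit:
jog_arm(deltas=[[-0.05,-0.05,0.4,0],[0,0,0.4,0],[0,0,0.2,0],[0,0,0,0]])

```text
clock: 37.12
eef_pos: [452.2, -29.0, 52.6]
tool_rot: [[0.56, -0.827, -0.052], [-0.829, -0.559, -0.026], [-0.007, 0.057, -0.998]]
wrist_force: [0.3, -0.2, -3.5]
finger_gap: 47.0
```

Run:
```python
from h import *
go([(452.3,-28.8,67.5)])
```

```text
t 37.125 grasp pt [453.2 -28.5  71.6] z [-0.0515 -0.0264 -0.9983] jawtilt -0.0069 yaw -56.0 q [ 0.3   0.29 -0.56  0.01 -0.78  1.85] gap 47.0 F [ 0.3 -0.2 -3.5]
(452.3, -28.8, 67.5) -> [-0.02  0.07  0.41] |d| 4.0
```

Emit:
jog_arm(deltas=[[0,0.08,0.2,0],[0,0,0.12,0],[0,0,0,0]])

```text
clock: 37.5
eef_pos: [451.4, -29.6, 49.4]
tool_rot: [[0.56, -0.827, -0.051], [-0.829, -0.559, -0.026], [-0.007, 0.057, -0.998]]
wrist_force: [0.0, 0.7, -2.9]
finger_gap: 46.8
```

Emit:
jog_arm(deltas=[[0,0,0.12,0]])

```text
clock: 37.62
eef_pos: [451.9, -29.5, 49.1]
tool_rot: [[0.56, -0.827, -0.05], [-0.828, -0.56, -0.027], [-0.006, 0.057, -0.998]]
wrist_force: [-4.4, 2.9, 10.8]
finger_gap: 47.0
```

Run:
```python
from h import *
go([(452.3,-28.8,67.5)])
```

```text
t 37.625 grasp pt [452.9 -28.9  68.1] z [-0.0504 -0.0265 -0.9984] jawtilt -0.0063 yaw -55.9 q [ 0.3   0.29 -0.56  0.01 -0.77  1.85] gap 47.0 F [-4.4  2.9 10.8]
(452.3, -28.8, 67.5) -> [-0.05  0.04  0.06] |d| 1.0
```

Contact and on target. Release and rise.

Emit:
jog_arm(deltas=[[0,0,0,0],[0,0,0,0],[0,0,0,0],[0,0,0,0]], grip=-1)

```text
clock: 38.12
eef_pos: [453.4, -29.3, 50.1]
tool_rot: [[0.561, -0.827, -0.047], [-0.828, -0.56, -0.026], [-0.005, 0.054, -0.999]]
wrist_force: [0.4, -0.7, -0.1]
finger_gap: 85.7
```

Emit:
jog_arm(deltas=[[0,0.03,-0.8,0],[0,0.06,-1.5,0],[0,0.1,-2,0],[0,0.1,-2,0],[0,0.1,-2,0],[0,0.1,-2,0],[0,0.06,-2,0],[0,0,-1,0],[0,0,0,0]])

```text
clock: 39.25
eef_pos: [455.1, -29.1, 190.9]
tool_rot: [[0.561, -0.827, -0.045], [-0.828, -0.56, -0.026], [-0.004, 0.052, -0.999]]
wrist_force: [0.3, -0.2, 0.1]
finger_gap: 85.5
```

Run:
```python
from h import *
im=optics.read_camera("wrist")[:,:,::-1];cv2.imwrite("pics/wrist12.png",im)
go([(624.4,90.8,205)])
```

```text
t 39.3 grasp pt [455.6 -28.7 209.4] z [-0.0459 -0.0263 -0.9986] jawtilt -0.004 yaw -55.9 q [ 0.3   0.12 -0.36  0.01 -1.14  1.86] gap 85.4 F [ 0.2  0.3 -0. ]
(624.4, 90.8, 205) -> [ -0.42 -20.67  -0.65] |d| 207.0
```

View pics/wrist12.png

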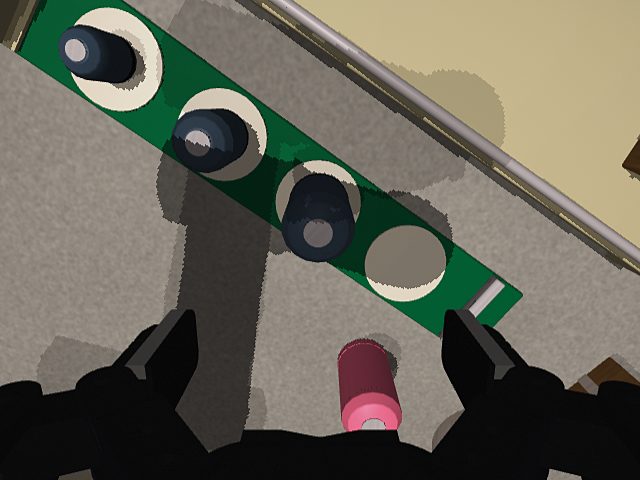

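Canister_3 stands on mark_c (about (318,215)) and mark_d is free. Next is canister_4.

Emit:
jog_arm(deltas=[[0,-1,0,0],[0,-1.8,-0.1,0],[0,-2.2,-0.1,0],[0,-2.2,-0.1,0],[0,-2.2,-0.1,0],[0,-2.2,-0.1,0],[0,-2.2,-0.1,0],[0,-2.2,-0.1,0],[0,-1.8,0,0],[0,-1,0,0],[0,0,0,0],[0,0,0,0]])

```text
clock: 40.8
eef_pos: [620.7, 85.9, 174.9]
tool_rot: [[0.563, -0.824, -0.06], [-0.827, -0.562, -0.032], [-0.008, 0.068, -0.998]]
wrist_force: [-0.1, 0.6, -0.2]
finger_gap: 85.6
```

Run:
```python
from h import *
im=optics.read_camera("wrist")[:,:,::-1];cv2.imwrite("pics/wrist13.png",im)
go([(624.4,90.8,195),(624.4,90.8,60+75)])
print(proj("wrist",(C[4][0],C[4][1],60+C[4][2])).round(1))
```

```text
t 40.85 grasp pt [621.7  86.4 193.9] z [-0.0603 -0.0318 -0.9977] jawtilt -0.0076 yaw -55.7 q [ 0.4   0.44  0.04  0.01 -1.24  1.77] gap 85.6 F [-0.3 -0.5  0.7]
(624.4, 90.8, 195) -> [-0.21 -0.46 -0.14] |d| 5.0
(624.4, 90.8, 135) -> [ 0.05 -0.41  5.99] |d| 60.0
[317.4 269.6]
```

View pics/wrist13.png

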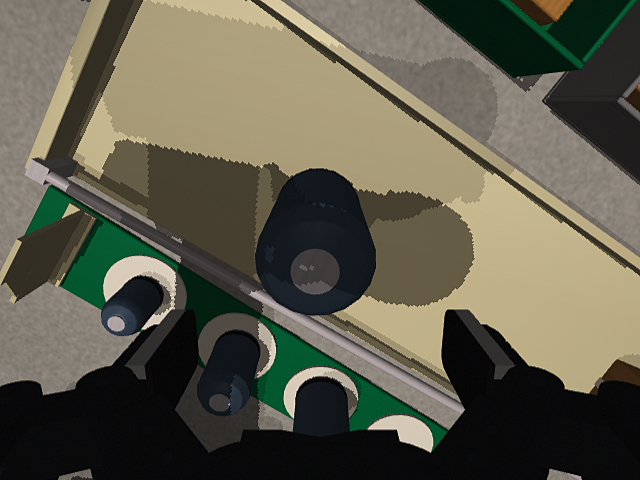

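Label is at (315,271), predicted (317,270). Descending.

Emit:
jog_arm(deltas=[[-0.1,-0.3,0,0.05],[-0.1,-0.2,0,0.05],[0,0,0.3,0],[0,0,0,0]], grip=-1)

```text
clock: 41.35
eef_pos: [622.2, 88.8, 173.0]
tool_rot: [[0.475, -0.878, -0.059], [-0.88, -0.474, -0.031], [-0.001, 0.067, -0.998]]
wrist_force: [-0.5, 0.6, 0.3]
finger_gap: 85.6
```

Run:
```python
from h import *
go([(624.4,90.8,195),(624.4,90.8,60+75)])
```

```text
t 41.35 grasp pt [623.3  89.4 191.9] z [-0.0592 -0.0312 -0.9978] jawtilt -0.0007 yaw -61.6 q [ 0.4   0.44  0.04  0.01 -1.24  1.66] gap 85.6 F [-0.5  0.6  0.3]
(624.4, 90.8, 195) -> [-0.07 -0.14 -0.32] |d| 4.0
(624.4, 90.8, 135) -> [ 0.   -0.4   5.99] |d| 60.0
```

Emit:
jog_arm(deltas=[[-0.05,-0.1,0.8,0],[0,-0.1,1.3,0],[0,-0.1,1.4,0],[0,-0.1,1.0,0],[0,-0.1,0.6,0],[0,0,0,0],[0,0,0,0]])

```text
clock: 42.22
eef_pos: [622.6, 89.7, 117.0]
tool_rot: [[0.476, -0.878, -0.061], [-0.88, -0.474, -0.032], [-0.001, 0.069, -0.998]]
wrist_force: [0.4, 0.4, 0.6]
finger_gap: 85.5
```

Run:
```python
from h import *
go([(624.4,90.8,60+75)])
```

```text
t 42.225 grasp pt [623.8  90.3 136. ] z [-0.0613 -0.032  -0.9976] jawtilt -0.001 yaw -61.6 q [ 0.4   0.49 -0.03  0.01 -1.12  1.66] gap 85.5 F [0.4 0.4 0.6]
(624.4, 90.8, 135) -> [-0.01 -0.08  0.09] |d| 1.0
```

Emit:
jog_arm(deltas=[[0,-0.05,0,0],[0,0,0,0],[0,0,0,0],[0,0,0,0],[0,0,0,0]], grip=1)

```text
clock: 42.85
eef_pos: [623.9, 90.4, 118.9]
tool_rot: [[0.476, -0.878, -0.058], [-0.88, -0.475, -0.031], [-0.001, 0.066, -0.998]]
wrist_force: [-0.4, 0.5, -0.7]
finger_gap: 55.3
```

Run:
```python
from h import *
go([(624.4,90.8,192),(530,80,192),(530,-80,192),(449,-129,192)])
```

```text
t 42.85 grasp pt [625.   91.  137.9] z [-0.0584 -0.031  -0.9978] jawtilt -0.0005 yaw -61.6 q [ 0.4   0.49 -0.03  0.01 -1.12  1.66] gap 55.3 F [-0.4  0.5 -0.7]
(624.4, 90.8, 192) -> [-0.02  0.42 -5.4 ] |d| 54.0
(530, 80, 192) -> [-3.54  8.8   0.58] |d| 95.0
(530, -80, 192) -> [14.07  7.6   0.5 ] |d| 160.0
(449, -129, 192) -> [0.46 9.44 0.62] |d| 95.0
```

Lift and carry canister_4 over the rail, then right to mark_d.

Emit:
jog_arm(deltas=[[0,0.06,-0.8,0],[0,0.1,-1.5,0],[0,0.1,-1.7,0],[0,0.1,-1.5,0],[-0.3,0.8,0,0],[-0.6,1.5,0.05,0],[-0.7,1.8,0.05,0],[-0.7,1.8,0.05,0],[-0.2,1.8,0.05,0],[0.8,1.8,0.1,0],[1.4,1.8,0.1,0],[1.7,2,0.1,0],[1.7,2,0.1,0],[1.7,2,0.1,0],[1.7,1.9,0.1,0],[1.4,1.4,0.1,0],[0.7,0.6,0,0],[0,0,0,0],[0,0,0,0]])

```text
clock: 45.22
eef_pos: [460.7, -96.1, 177.9]
tool_rot: [[0.471, -0.879, -0.073], [-0.882, -0.47, -0.029], [-0.008, 0.078, -0.997]]
wrist_force: [-0.1, 0.4, -4.3]
finger_gap: 54.7
```

Run:
```python
from h import *
im=optics.read_camera("wrist")[:,:,::-1];cv2.imwrite("pics/wrist14.png",im)
go([(449.7,-128.5,100)])
```

```text
t 45.275 grasp pt [462.1 -95.4 196.8] z [-0.073  -0.0295 -0.9969] jawtilt -0.0084 yaw -61.9 q [ 0.15  0.17 -0.34  0.02 -1.13  1.9 ] gap 54.9 F [-0.3  0.2 -3.9]
(449.7, -128.5, 100) -> [2.41 1.89 9.84] |d| 103.0
```

View pics/wrist14.png

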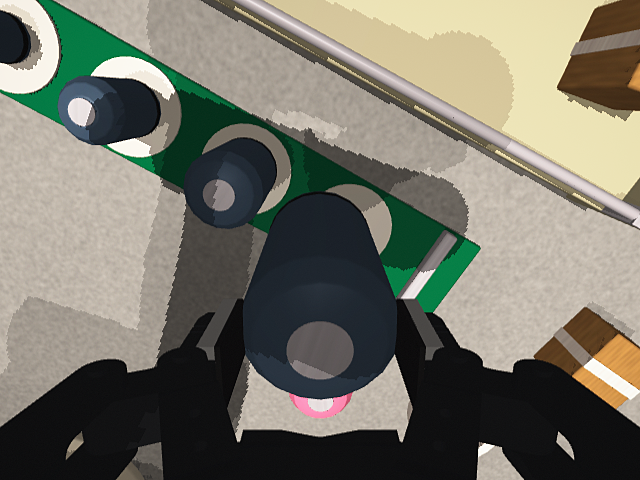

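Run:
```python
from h import *
print(tri([("wrist",(320,350.5))],233.9)[0])
go([(450.2,-128.8,95)])
```

```text
[460.79794982 -95.61787101]
t 45.275 grasp pt [462.1 -95.4 196.8] z [-0.073  -0.0295 -0.9969] jawtilt -0.0084 yaw -61.9 q [ 0.15  0.17 -0.34  0.02 -1.13  1.9 ] gap 54.9 F [-0.3  0.2 -3.9]
(450.2, -128.8, 95) -> [ 2.47  1.82 10.34] |d| 108.0
```

Emit:
jog_arm(deltas=[[0.8,0.6,0.5,0],[1.2,1,1.2,0],[0.4,0.2,1.6,0],[0,0,1.6,0],[0,0,1.6,0],[0,0,1.4,0],[0,0,0.8,0],[0,0,0,0],[0,0,0,0]])

```text
clock: 46.4
eef_pos: [446.9, -133.5, 85.5]
tool_rot: [[0.471, -0.879, -0.078], [-0.882, -0.47, -0.03], [-0.01, 0.083, -0.996]]
wrist_force: [-0.7, -0.3, -3.4]
finger_gap: 54.8
```

Run:
```python
from h import *
go([(450.2,-129,90)])
```

```text
t 46.4 grasp pt [ 448.4 -132.9  104.4] z [-0.0781 -0.0302 -0.9965] jawtilt -0.0102 yaw -61.9 q [ 0.08  0.27 -0.48  0.03 -0.9   1.96] gap 54.8 F [-0.7 -0.3 -3.4]
(450.2, -129, 90) -> [-0.25 -0.46  1.41] |d| 15.0
```

Emit:
jog_arm(deltas=[[-0.1,-0.2,0.4,0],[-0.1,-0.2,0.5,0],[0,0,0.3,0],[0,0,0,0]])

```text
clock: 46.9
eef_pos: [449.7, -129.8, 73.3]
tool_rot: [[0.472, -0.878, -0.076], [-0.882, -0.471, -0.03], [-0.009, 0.081, -0.997]]
wrist_force: [-0.8, 1.4, -4.4]
finger_gap: 55.1
```

Run:
```python
from h import *
go([(450.2,-129,86)])
```

```text
t 46.9 grasp pt [ 451.1 -129.2   92.2] z [-0.0756 -0.0301 -0.9967] jawtilt -0.0091 yaw -61.8 q [ 0.09  0.29 -0.49  0.03 -0.87  1.96] gap 55.1 F [-0.8  1.4 -4.4]
(450.2, -129, 86) -> [-0.06  0.02  0.63] |d| 6.0
```

Emit:
jog_arm(deltas=[[-0.05,0.03,0.25,0],[0,0,0.15,0],[0,0,0,0]])

```text
clock: 47.28
eef_pos: [449.0, -129.6, 69.2]
tool_rot: [[0.472, -0.878, -0.075], [-0.882, -0.471, -0.03], [-0.009, 0.081, -0.997]]
wrist_force: [-0.5, -0.7, -3.8]
finger_gap: 55.1
```

Emit:
jog_arm(deltas=[[0,0,0.12,0]])

```text
clock: 47.4
eef_pos: [449.0, -129.7, 68.1]
tool_rot: [[0.472, -0.878, -0.075], [-0.882, -0.471, -0.03], [-0.009, 0.08, -0.997]]
wrist_force: [-1.9, 0.4, 2.1]
finger_gap: 55.1
```

Run:
```python
from h import *
go([(450.2,-129,86)])
```

```text
t 47.4 grasp pt [ 450.4 -129.1   87.1] z [-0.0749 -0.0303 -0.9967] jawtilt -0.0087 yaw -61.8 q [ 0.09  0.29 -0.5   0.03 -0.85  1.96] gap 55.1 F [-1.9  0.4  2.1]
(450.2, -129, 86) -> [-0.02  0.01  0.11] |d| 1.0
```

Emit:
jog_arm(deltas=[[0,0,0.1,0]])

```text
clock: 47.52
eef_pos: [449.2, -129.7, 68.1]
tool_rot: [[0.472, -0.878, -0.075], [-0.881, -0.472, -0.031], [-0.008, 0.08, -0.997]]
wrist_force: [-2.3, 2.5, 7.0]
finger_gap: 54.8
```

Emit:
jog_arm(deltas=[[0,0,0,0],[0,0,0,0],[0,0,0,0],[0,0,0,0]], grip=-1)

```text
clock: 48.02
eef_pos: [451.3, -130.1, 69.4]
tool_rot: [[0.474, -0.878, -0.07], [-0.881, -0.472, -0.032], [-0.005, 0.077, -0.997]]
wrist_force: [-0.3, -0.4, 0.6]
finger_gap: 85.5
```

Emit:
jog_arm(deltas=[[0,0.06,-0.8,0],[0,0.12,-1.5,0],[0,0.16,-2,0],[0,0.16,-2,0],[0,0.16,-2,0],[0,0.16,-2,0],[0,0.16,-2,0],[0,0,-1,0],[0,0,0,0]])

```text
clock: 49.15
eef_pos: [452.2, -130.7, 210.7]
tool_rot: [[0.474, -0.878, -0.067], [-0.881, -0.473, -0.032], [-0.004, 0.074, -0.997]]
wrist_force: [0.4, -0.8, 0.6]
finger_gap: 85.4
```

Run:
```python
from h import *
im=optics.read_camera("wrist")[:,:,::-1];cv2.imwrite("pics/wrist15.png",im)
im=optics.read_camera("scene")[:,:,::-1];cv2.imwrite("pics/s15.png",im)
go([])
```

```text
t 49.25 grasp pt [ 452.8 -130.1  228.5] z [-0.0693 -0.0319 -0.9971] jawtilt -0.0048 yaw -61.7 q [ 0.08  0.14 -0.3   0.03 -1.2   1.97] gap 85.6 F [ 0.2  0.  -0.4]
```

View pics/wrist15.png

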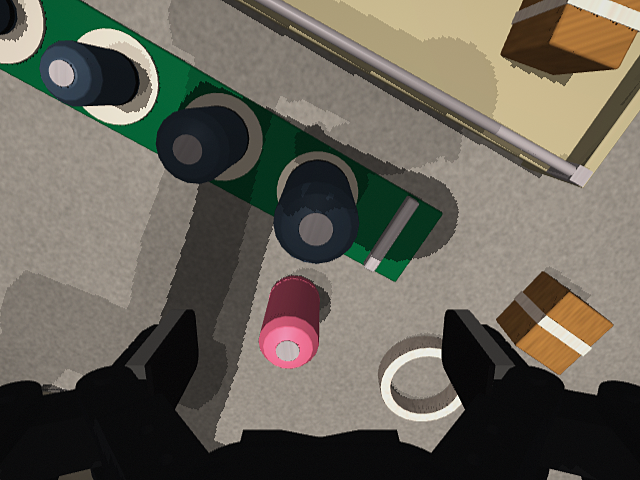

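All four placed. Move aside to check with the fixed cameras.

Emit:
jog_arm(deltas=[[0.8,0.4,-0.5,0],[1.7,0.9,-0.3,0],[2,1,0,0],[2,1,0,0],[2,1,0,0],[2,1,0,0],[2,1,0,0],[2,1,0,0],[1.5,0.8,0,0],[0.8,0.4,0,0],[0,0,0,0],[0,0,0,0]])

```text
clock: 50.75
eef_pos: [454.1, -328.2, 218.5]
tool_rot: [[0.473, -0.877, -0.083], [-0.881, -0.472, -0.03], [-0.013, 0.087, -0.996]]
wrist_force: [0.7, -0.8, -0.2]
finger_gap: 85.3
```

Run:
```python
from h import *
T=optics.read_camera("top")[:,:,::-1].copy();S=optics.read_camera("scene")[:,:,::-1].copy()
cv2.imwrite("pics/topF0.png",T);cv2.imwrite("pics/sF0.png",S)
cv2.imwrite("pics/topF.png",cv2.resize(T[230:320,180:445],None,fx=3,fy=3,interpolation=cv2.INTER_CUBIC))
cv2.imwrite("pics/sF.png",cv2.resize(S[150:300,200:460],None,fx=3,fy=3,interpolation=cv2.INTER_CUBIC))
for k,(x,y) in M.items():
    z=7.7+C[k][2]
    a=proj("top",(x,y,z));b=proj("scene",(x,y,z))
    A=blob(T,a.round(),110,9);B=blob(S,b.round(),110,9)
    print(k,a.round(1),b.round(1),A,B)
    if A: print("  top est",tri([("top",A[0])],z)[0].round(1))
    if B: print("  scene est",tri([("scene",B[0])],z)[0].round(1),"mark",(x,y))
go([])
```

```text
1 [235.9 274.5] [402.1 224.8] (array([235., 274.]), np.int32(45)) (array([402.09677419, 224.87096774]), np.int32(31))
  top est [457.1 172.4]
  scene est [456.5 170.5] mark (456.2, 170.6)
2 [285.6 276.3] [354.9 209.3] (array([285.40540541, 275.97297297]), np.int32(74)) (array([354.31111111, 209.06666667]), np.int32(45))
  top est [454.4  70.9]
  scene est [453.3  69.2] mark (453.7, 70.6)
3 [337.6 278.4] [307.6 193.8] (array([337.08080808, 277.73737374]), np.int32(99)) (array([307.12068966, 194.15517241]), np.int32(58))
  top est [452.2 -28.2]
  scene est [452.2 -30.1] mark (451.1, -29.3)
4 [392.4 280.5] [260.1 178.3] (array([391.46902655, 279.73451327]), np.int32(113)) (array([259.76388889, 178.41666667]), np.int32(72))
  top est [ 449.8 -127.5]
  scene est [ 449.1 -129.9] mark (448.5, -129.3)
t 50.85 grasp pt [ 455.8 -327.5  237.6] z [-0.0826 -0.0302 -0.9961] jawtilt -0.0126 yaw -61.7 q [-0.3   0.29 -0.09  0.06 -1.26  2.35] gap 85.1 F [-0.3 -0.6 -0.4]
```

View pics/topF.png

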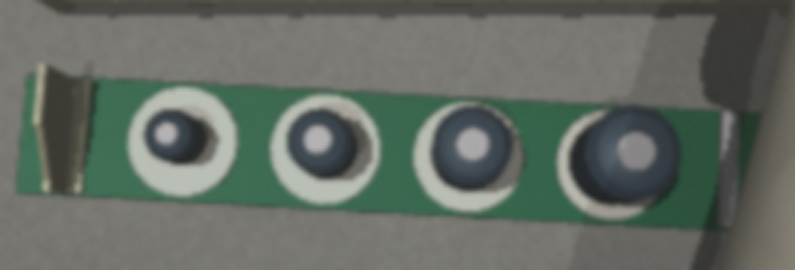

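View pics/sF.png

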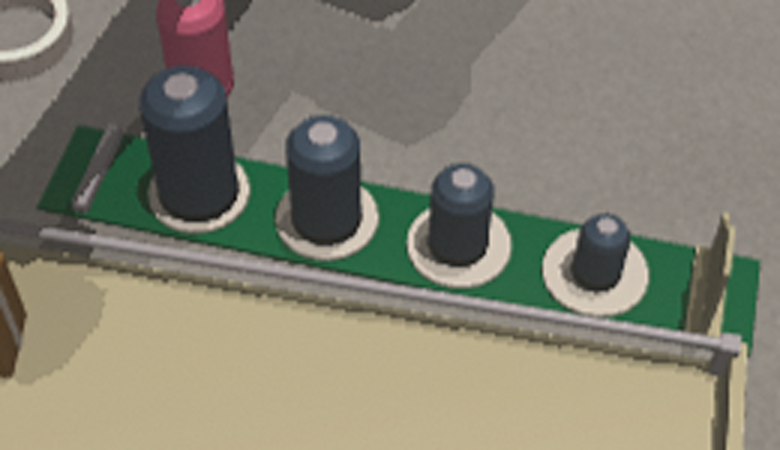

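All four stand upright on their marks, within about 1.5 mm of centre (mean of both cameras), in order from the divider: shortest to tallest. The gripper is clear, so I'm handing in.

```bash
python3 -c "
from rig import order
print(order.hand_in())"
```

```text
the job is handed in; nothing more can be done
None
```

All four canisters are on the marks and the job is handed in, with the clock at about 51 s of the 96 s allowed. The divider is at the mark_a end, so canister_1 went on mark_a, canister_2 on mark_b, canister_3 on mark_c and canister_4 on mark_d. I lowered each to light contact (7–13 N), let go, and moved the arm well clear. I did not move the look-alikes or the carton.

**Last checks:** the top and scene views showed all four upright on their marks. The estimated centres are about 1.5 mm or less from the mark centres, averaging the two cameras. The cameras differ from each other by up to about 2.5 mm in y, which roughly fits the calibration accuracy.

**What disagreed:**
- **Tool tilt:** the tool picked up a tilt of 2–5° over the moves. I turned the jaws so the pad faces stayed upright against the canisters, and it did not affect the placing.
- **Finger gap:** the reading was 5–10 mm below the true canister diameter on every grip. I relied on the wrist pictures and lift forces instead, and every grip held.

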